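# Pack the repair-shop service case

## Task

Pack the service case: switch the drive dock off at its red rocker (press the raised end with the white dot right down), and only then move each drive standing in the dock, upright, into the case slot tagged with its own colour, right to the bottom. Press every tool lying on the bench (multimeter, pliers, snap-off cutter, power-supply tester) fully home and level in the case cutout of its own shape. Leave everything else on the bench where it is.

Things in the scene. Friction and masses are not known exactly. Their poses are not given: they have to be found in the camera images.
- dock_switch (a joint): Red rocker switch on top of the drive dock, at its outer end. 0 = ON as found: the end with the white dot (dock +y end) stands up. 0.4 rad = OFF: that end pressed fully down. It stays where it is left; stiff by about 0.05 N m, so some 3 to 4 N pressed down on the raised end turns it.
- switch_pivot (a point): Pivot of the rocker, in its middle (axes of the dock), 63 mm above the bench, 3 mm above the dock's top. Rocker 26 mm (x) by 46 mm (y). As found, its +y half slopes up to 9 mm above the pivot at the outer end, 21 mm from the pivot. Press down on that half about 14 to 16 mm from the pivot; it sinks some 6 mm there, until it lies level with the pivot.
- dock: Black three-bay drive dock, 186 (x) x 130 (y) x 60 mm high, fixed to the bench, its x pointing to the robot's right. Origin: centre of its underside. Its bays are slots 14 mm wide (x) and 106 mm long (y), 25 mm deep, at x = -15, +29 and +73 mm; the rocker is at x = -68 mm. Two or three bays hold a drive.
- case: Black hard case, fixed to the bench, open, with a dark grey rigid insert; origin: centre of its base on the bench, z up. Shell 291 (x) x 360 (y) mm, rim 62 mm above the bench. Lid folded right over on to the bench on its +x side (50 mm high). The insert holds four tool cutouts with yellow floors and three drive slots.
- case_top (a point): Centre of the insert's top, 58 mm above the bench. Tool cutouts are 16 mm deep, outlined like their tools with 2 mm play at each side and 2 mm at each end, long side along case y. At both ends of each a sprung rubber pad grips the tool: let go, it stays 4 to 10 mm proud until pressed slowly down with about 4 to 15 N (at its middle or at both ends), then stays by friction.
- meter_home (a point): Centre of the multimeter's cutout, on its floor (42 mm above the bench), axes of the case. No finger notches: 18 mm of the seated meter stands above the insert.
- pliers_home (a point): Centre of the pliers' cutout, on its floor (42 mm above the bench), axes of the case. Finger notches 40 mm long (y) reach 40 mm to either side, as deep as the cutout, centred at y = +30 mm, beside the joint of the pliers.
- cutter_home (a point): Centre of the snap-off cutter's cutout, on its floor (42 mm above the bench), axes of the case. Finger notches 40 mm long (y) reach 40 mm to either side, as deep as the cutout, centred at y = -15 mm.
- tester_home (a point): Centre of the power-supply tester's cutout, on its floor (42 mm above the bench), axes of the case. No finger notches: 14 mm of the seated tester stands above the insert.
- red_slot (a point): Slot of the red drive: centre of its floor, 18 mm above the bench (axes of the case). Slot 14 mm wide (x), 106 mm long (y), 40 mm deep, with a red tag on the insert beside its robot-side (-x) edge.
- blue_slot (a point): Slot of the blue drive, 50 mm from the red one towards +x, otherwise the same, with a blue tag.
- green_slot (a point): Slot of the green drive, 50 mm from the blue one towards +x, otherwise the same, with a green tag.
- meter_c (a point): Centre, half-way up, of the orange multimeter, 130 mm long (y), 34 mm thick, about 0.2 kg, lying face up. Head (y = +5 to +65 mm) 66 mm wide, body (y = -65 to +5 mm) 56 mm wide. May be absent. At home its axes are parallel to the case's and this point is 17 mm above meter_home.
- pliers_c (a point): Middle of the joint of the red-handled pliers, half-way up: 30 mm wide here, 18 mm thick, flat-sided from y = -16 to +16 mm. 160 mm long: jaws reach to y = +50 mm (20 mm wide, 14 mm thick), two handles spread to 52 mm wide at y = -110 mm; about 0.2 kg. May be absent. At home its axes are parallel to the case's and this point is 30 mm towards +y of pliers_home and 9 mm above it.
- cutter_c (a point): Grip centre, half-way up, of the light-blue snap-off cutter (blade retracted), 156 mm long, body 30 mm wide, 20 mm thick, from y = -63 to +57 mm, then a steel nose 18 mm wide and 13 mm thick to y = +93 mm; about 0.11 kg. May be absent. At home its axes are parallel to the case's and this point is 15 mm towards -y of cutter_home and 10 mm above it.
- tester_c (a point): Centre, half-way up, of the aluminium power-supply tester, 110 mm long (y), 30 mm thick, about 0.18 kg: housing 60 mm wide (y = -55 to +25 mm), black connector block 50 mm wide and 26 mm high (y = +25 to +55 mm). May be absent. At home its axes are parallel to the case's and this point is 15 mm above tester_home.
- drive_red_c (a point): Centre of a drive with red label and red top edge: 10 mm thick (x), 100 mm long (y), 70 mm high (z), 0.1 kg; it stands upright in one of the dock's bays with its axes parallel to the dock's, 45 mm of it above the dock. May be absent. At home this point is 35 mm above red_slot, the axes parallel to the case's (either way round), 30 mm standing above the insert.
- drive_blue_c (a point): The same with blue label and top edge; in another bay. May be absent. At home 35 mm above blue_slot.
- drive_green_c (a point): The same with green label and top edge; in another bay. May be absent. At home 35 mm above green_slot.
- circuit_board: Small green circuit board, 60 x 90 mm, flat. Bystander.
- solder_spool: Spool of solder, 60 mm diameter, 46 mm high. Bystander.
- phone: Black phone, 150 x 72 x 9 mm, lying flat. Bystander.
- screwdriver: Yellow-handled screwdriver lying flat. Bystander.
- duster: Blue spray can standing upright, 64 mm diameter, 170 mm high. Bystander.

How it is judged (in metres and radians):
On the way:
1. the dock is switched off, its drives still in it (value of joint dock_switch above 0.3 rad and z of each of drive_red_c, drive_blue_c, drive_green_c in the frame of dock below 0.08 m and horizontal distance between each of drive_red_c, drive_blue_c, drive_green_c and dock below 0.08 m), for 0.2 s.
At the end, for the whole second after the job is handed in: Each tool present is in its own cutout: height within 2.5 mm, 5 mm sideways, 6 mm lengthways, square within 0.08 and level within 0.05 rad. Each drive present stands in the slot of its own colour within 5 mm of the bottom; dock rocker over 0.3 rad (OFF); all at rest (x of meter_c in the frame of meter_home between -0.005 and 0.005 m and y of meter_c in the frame of meter_home between -0.006 and 0.006 m and z of meter_c in the frame of meter_home between 0.0145 and 0.0195 m and angle between the y axis of meter_c and the y axis of meter_home, either way round below 0.08 rad and angle between each of meter_c, pliers_c, cutter_c, tester_c, drive_red_c, drive_blue_c, drive_green_c's own z axis and vertical below 0.05 rad and x of pliers_c in the frame of pliers_home between -0.005 and 0.005 m and y of pliers_c in the frame of pliers_home between 0.024 and 0.036 m and z of pliers_c in the frame of pliers_home between 0.0065 and 0.0115 m and angle between the y axis of pliers_c and the y axis of pliers_home, either way round below 0.08 rad and x of cutter_c in the frame of cutter_home between -0.005 and 0.005 m and y of cutter_c in the frame of cutter_home between -0.021 and -0.009 m and z of cutter_c in the frame of cutter_home between 0.0075 and 0.0125 m and angle between the y axis of cutter_c and the y axis of cutter_home, either way round below 0.08 rad and x of tester_c in the frame of tester_home between -0.005 and 0.005 m and y of tester_c in the frame of tester_home between -0.006 and 0.006 m and z of tester_c in the frame of tester_home between 0.0125 and 0.0175 m and angle between the y axis of tester_c and the y axis of tester_home, either way round below 0.08 rad and x of drive_red_c in the frame of red_slot between -0.005 and 0.005 m and y of drive_red_c in the frame of red_slot between -0.006 and 0.006 m and z of drive_red_c in the frame of red_slot between 0.03 and 0.04 m and angle between the y axis of drive_red_c and the y axis of red_slot, either way round below 0.08 rad and x of drive_blue_c in the frame of blue_slot between -0.005 and 0.005 m and y of drive_blue_c in the frame of blue_slot between -0.006 and 0.006 m and z of drive_blue_c in the frame of blue_slot between 0.03 and 0.04 m and angle between the y axis of drive_blue_c and the y axis of blue_slot, either way round below 0.08 rad and x of drive_green_c in the frame of green_slot between -0.005 and 0.005 m and y of drive_green_c in the frame of green_slot between -0.006 and 0.006 m and z of drive_green_c in the frame of green_slot between 0.03 and 0.04 m and angle between the y axis of drive_green_c and the y axis of green_slot, either way round below 0.08 rad and value of joint dock_switch above 0.3 rad and linear speed of each of meter, pliers, cutter, tester, drive_red, drive_blue, drive_green below 0.02 m/s); the robot touches nothing.
It fails at once if a drive is pulled out of the dock while the dock is still switched on (value of joint dock_switch below 0.2 rad and z of any of drive_red_c, drive_blue_c, drive_green_c in the frame of dock above 0.085 m).
It fails at once if a bystander (circuit board, spool, phone, screwdriver, can) is pushed more than 40 mm from its place (distance of any of circuit_board, solder_spool, phone, screwdriver, duster from where it was at the start of the episode above 0.04 m).
Of meter, pliers, cutter, tester only 3 to 4 are there at a start; the rules pass over those that are not, and their reading is None.
Of drive_red, drive_blue, drive_green only 2 to 3 are there at a start; the rules pass over those that are not, and their reading is None.
At some moment in a run one of meter, pliers, cutter, tester may be knocked a few centimetres aside while the robot is not near it.
It also fails if it takes over 210 s, if anything falls off the work surface, if the arm or the gripper's body presses on something with over 40 N, if the wrist force passes 120 N, or if a joint passes its speed limit or range.

## Robot

A 6-joint arm with a two-finger parallel gripper is mounted at the origin on the work surface. World frame = base frame: x ahead of the robot, y to its left, z up, the work surface at z = 0. Lengths are in m, angles in degrees, forces in N, time in s.
With the tool pointing down it reaches from about 0.4 to 0.825 m from the base axis. Payload 7 kg.
Tool frame: the origin (TCP) lies at the centre of the arm's flange, where the gripper is bolted on; the fingertips stand 178 mm ahead of it and the grasp point (between the pads) lies 159 mm ahead of it; x points along the fingers, y is the direction in which the jaws open and shut, and the axes are right-handed (so a half turn about x gives the same grasp; the last joint's range is limited). The gripper opens to 88 mm and grips with 3 to 60 N. Pads are 19 mm wide; open, the fingers measure 130 mm over their backs; the gripper's body (78 mm by 193 mm) begins 47 mm behind the grasp point.
Start: joints at [88.585, 20.546, 0.682, 0, -70.136, -16.507], TCP at [0.208, 0.642, 0.405] pointing down, gripper open.
Joint ranges: [-176.03, 176.03], [-82.01, 121.73], [-58.28, 71.71], [-173.87, 95.51], [-174.79, -0.11], [-173.66, 173.66]. Speed limits (degrees/s): [136.94, 136.94, 172.46, 180, 180, 180].

## Interface

Orientations are given as [roll, pitch, yaw] about the fixed x, y, z axes, in that order (R = Rz(yaw) Ry(pitch) Rx(roll)).
In Python, from plant import ctrl gives the robot as it stands. The module is installed in compiled form; this text tells all that it offers.
- The arm moves only by the shell command python3 -m inch 'ROWS'. ROWS is JSON, one flat list of numbers, 7 for each row, row after row: the shift along the tool's x, y, z in m, then the turn, a rotation vector about the tool's x, y, z in degrees, then the finger opening in m, from 0 to 0.0876. In form: [dx, dy, dz, rx, ry, rz, hand, dx, dy, dz, rx, ry, rz, hand, ...]. A call has 1 to 20 rows; each row shifts and turns the pose as measured when the row begins, along the tool's axes as they then stand; what a row does not reach is not made up. A row lasts 1/8 s, in which the tool goes at most 62.5 mm and 10.7 degrees, less where a joint would pass 70% of its speed; a pose out of reach is approached as far as the arm can. A call with a gripper value outside its range is refused whole. The fingers move at their own pace and stop on an object; the grip force is fixed at half the most. Time passes only in rows, so rows that do not move let the fingers close. It gives the time, the measured TCP pose, the force and the opening at its end, in the units of the state.
- ctrl.get_obs(): the state, without advancing time (a new reading comes with each control period).
- ctrl.snapshot(name): name is "side" or "top" or "wrist"; returns a dict with "color" (400x640x3 uint8, red, green, blue), "depth" (400x640 float32, m along the optical axis (not along the pixel's ray), 0 where there is no reading), "K" (3x3 intrinsics, pixels), "position" and "attitude" of the camera in the world; the wrist camera has in their place "hand_eye" (4x4, takes a point from camera to tool coordinates, whose origin is the TCP and whose axes are the tool frame's). Camera axes: x right, y up, looking along -z (the intrinsics and any distortion apply to the point x, -y, -z); pixel columns grow to the right and rows downward; lengths in m; the calibration is good to about 2 mm. A picture is of the moment at which its call begins: read the wrist's pose just before it.
- ctrl.close_job(): hands the job in, once; it reports no verdict.
The state is a dict: "clock": time; "joint_pos": joint angles; "qvel": joint speeds; "tau": joint torques, N m; "tool_pos": TCP position; "orientation": TCP orientation; "force": force on the tool from outside, world axes, zero at the start; "moment": the same for the moment, N m; "opening": finger opening in m.
Only numpy, scipy, OpenCV 4.12 (cv2) and the standard library are available. Lean on these libraries where they do the work, as an engineer would, in place of code of your own. Each camera call takes 0.05 s, during which the arm holds its last target.

## Working session

There is one attempt and no reset: what is moved stays moved. The work goes in short steps, Python scripts to look and compute and a shell command to move; the robot and the scene stay as the last step left them, time stands still between calls to the robot, and variables do not carry over. Pictures are saved under pics/ and viewed, and the job is handed in when it is done.

```bash
ls; mkdir -p pics
python3 - <<'E'
from plant import ctrl
import cv2,numpy as np
print(ctrl.get_obs())
for n in ("side","top","wrist"):
    s=ctrl.snapshot(n)
    cv2.imwrite(f"pics/{n}0.png",s["color"][:,:,::-1])
    np.savez(f"{n}0.npz",**{k:np.array(v) for k,v in s.items()})
    print(n,{k:np.array(v).tolist() for k,v in s.items() if k not in("color","depth")})
    d=s["depth"]; print(d.min(),d.max(),(d==0).mean())
E
```

```text
pics
{'clock': 0.0, 'joint_pos': array([ 8.85848715e+01,  2.05907667e+01,  6.34763611e-01, -2.10190551e-02,
       -7.01370559e+01, -1.65077474e+01]), 'qvel': array([-0.00493718,  0.04585811, -0.00450695, -0.05389696,  0.11059962,
       -0.01059721]), 'tau': array([-3.99249475e-04, -5.82712662e+01,  2.93063700e+01,  6.99740991e+00,
        6.98400821e-03, -1.65924876e-04]), 'tool_pos': array([0.20765072, 0.64205921, 0.40373469]), 'orientation': array([  94.52162998,   89.90486576, -103.4084037 ]), 'force': array([-0.28564284, -0.23196491, -0.38035086]), 'moment': array([ 0.02147266, -0.00975865,  0.04342545]), 'opening': 0.08753454239904292}
side {'K': [[448.08056823999993, 0.0, 321.21401007752024], [0.0, 448.08056823999993, 207.55239107828814], [0.0, 0.0, 1.0]], 'position': [0.12853565841603523, -0.9004938173739861, 1.205790292926317], 'attitude': [40.952548665427145, 0.024866652230944527, -25.874563841819764]}
0.0 3.7269197 0.00405859375
top {'K': [[373.08260745217257, 0.0, 317.8884767348451], [0.0, 373.08260745217257, 203.52902326310758], [0.0, 0.0, 1.0]], 'position': [0.25513343337911937, -0.007854433660474952, 1.3975051582197235], 'attitude': [12.72529052359679, -0.31441316514573486, -85.3343681595166]}
0.0 2.5014398 0.0038515625
wrist {'K': [[286.42598570619845, 0.0, 316.50216463629863], [0.0, 286.42598570619845, 202.25302989954872], [0.0, 0.0, 1.0]], 'hand_eye': [[0.00016485171074233373, 0.26199446396572573, -0.9650693621057639, 0.02020149170112545], [0.9999992484552931, 0.0011292450916685624, 0.0004773828363189187, -0.00031619477514610583], [0.0012148715005854314, -0.9650687155103698, -0.26199408090718784, -0.06997510528122351], [0.0, 0.0, 0.0, 1.0]]}
0.0 1.1626596 0.01305078125
```

View pics/top0.png

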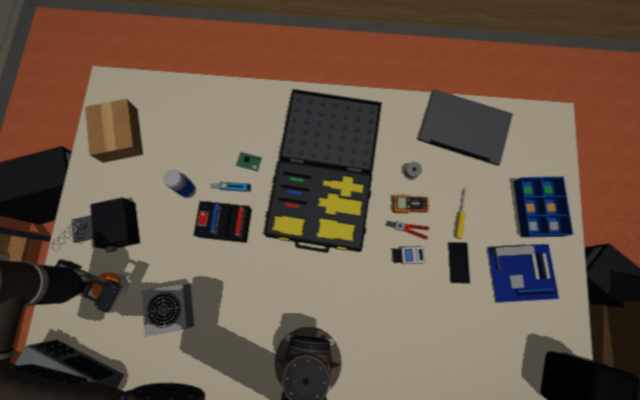

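View pics/side0.png

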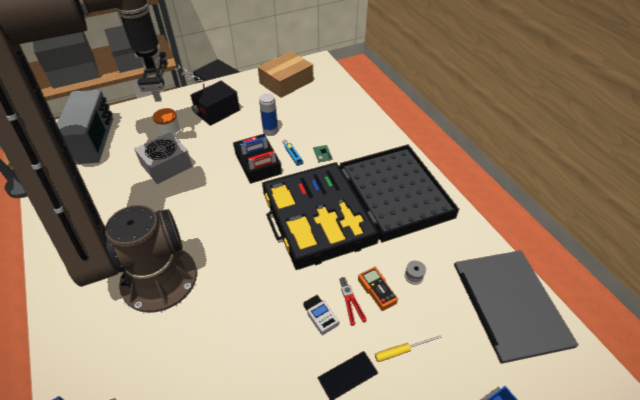

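View pics/wrist0.png

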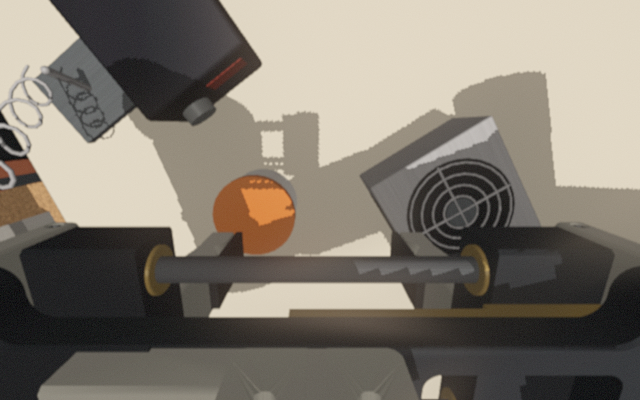

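```bash
cat > h.py <<'E'
import numpy as np,cv2
from scipy.spatial.transform import Rotation as R
from plant import ctrl
def rot(a): return R.from_euler('xyz',a,degrees=True).as_matrix()
def toolT():
    o=ctrl.get_obs(); T=np.eye(4); T[:3,:3]=rot(o['orientation']); T[:3,3]=o['tool_pos']; return T
def cam(name):
    o=toolT(); s=ctrl.snapshot(name)
    if 'hand_eye' in s: T=o@np.array(s['hand_eye'])
    else:
        T=np.eye(4); T[:3,:3]=rot(s['attitude']); T[:3,3]=s['position']
    return s['color'],s['depth'],np.array(s['K']),T
def ray(K,T,u,v):
    d=np.stack([(np.asarray(u,float)-K[0,2])/K[0,0],-(np.asarray(v,float)-K[1,2])/K[1,1],-np.ones(np.shape(u))],-1)
    return d@T[:3,:3].T
def plane(K,T,u,v,z):
    d=ray(K,T,u,v); t=(z-T[2,3])/d[...,2:3]; return T[:3,3]+t*d
def pts(depth,K,T):
    v,u=np.mgrid[0:depth.shape[0],0:depth.shape[1]]
    return T[:3,3]+ray(K,T,u,v)*depth[...,None]
def proj(K,T,p):
    q=(np.asarray(p)-T[:3,3])@T[:3,:3]; return np.stack([K[0,0]*q[...,0]/-q[...,2]+K[0,2],-K[1,1]*q[...,1]/-q[...,2]+K[1,2]],-1)
def save(name,img,box=None,k=1):
    if box: img=img[box[1]:box[3],box[0]:box[2]]
    cv2.imwrite('pics/'+name+'.png',cv2.resize(img[:,:,::-1],None,fx=k,fy=k,interpolation=cv2.INTER_CUBIC))
E
python3 - <<'E'
from h import *
c,d,K,T=cam('top'); P=pts(d,K,T)
for n,u,v in [('table',250,280),('table2',400,280),('lid',330,130),('dock',205,220),('rock',203,218),('meter',409,203),('tester',408,255),('cutter',235,187),('case',300,212),('plj',400,228)]:
    print(n,P[v,u].round(3))
save('topz',c,(150,60,530,310),2.1)
c,d,K,T=cam('side'); P=pts(d,K,T)
for n,u,v in [('table',250,220),('lid',400,190),('meter',375,290),('tester',322,315)]: print(n,P[v,u].round(3))
E
```

```text
table [ 0.263  0.236 -0.004]
table2 [ 0.308 -0.314 -0.002]
lid [ 0.86  -0.014  0.037]
dock [0.461 0.412 0.063]
rock [0.468 0.42  0.064]
meter [ 0.592 -0.33   0.04 ]
tester [ 0.399 -0.334  0.029]
cutter [0.604 0.33  0.021]
case [0.519 0.072 0.065]
plj [ 0.498 -0.304  0.017]
table [ 0.337  0.099 -0.002]
lid [ 0.864 -0.032  0.031]
meter [ 0.575 -0.347  0.031]
tester [ 0.396 -0.353  0.033]
```

View pics/topz.png

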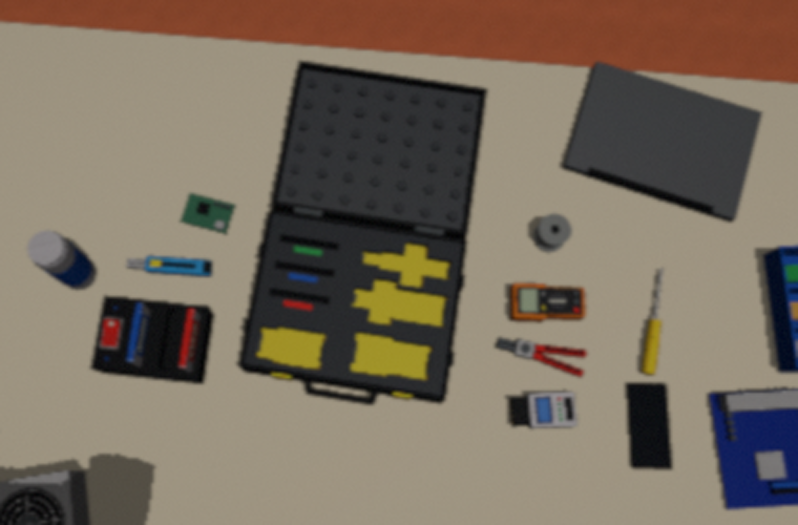

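Run:
```python
from h import *
T=toolT(); print(T.round(3))
```

```text
[[-0.    -0.308 -0.951  0.208]
 [-0.001 -0.951  0.308  0.642]
 [-1.     0.001 -0.     0.404]
 [ 0.     0.     0.     1.   ]]
```

```bash
python3 -m inch '[0,0,0,-9,0,0,0.0876, 0,0,0,-9,0,0,0.0876, 0,0.035,-0.0325,0,0,0,0.0876, 0,0.035,-0.0325,0,0,0,0.0876, 0,0.035,-0.0325,0,0,0,0.0876, 0,0.035,-0.0325,0,0,0,0.0876, 0,0.035,-0.0325,0,0,0,0.0876, 0,0.035,-0.0325,0,0,0,0.0876, 0,0.035,-0.0325,0,0,0,0.0876, 0,0.035,-0.0325,0,0,0,0.0876, 0,0,0,0,0,0,0.0876]'
python3 - <<'E'
from h import *
print(toolT().round(4)); print(ctrl.get_obs()['joint_pos'].round(1))
c,d,K,T=cam('wrist'); save('w1',c)
E
```

```text
clock: 1.62
tool_pos: [0.4778, 0.3571, 0.4031]
orientation: [82.9, 89.8, -96.2]
force: [-0.3, 0.2, -0.9]
opening: 0.0878
[[-3.000e-04  1.440e-02 -9.999e-01  4.778e-01]
 [-2.700e-03 -9.999e-01 -1.440e-02  3.571e-01]
 [-1.000e+00  2.700e-03  3.000e-04  4.031e-01]
 [ 0.000e+00  0.000e+00  0.000e+00  1.000e+00]]
[ 55.6  13.3  -9.7   0.1 -67.1  35.2]
```

View pics/w1.png

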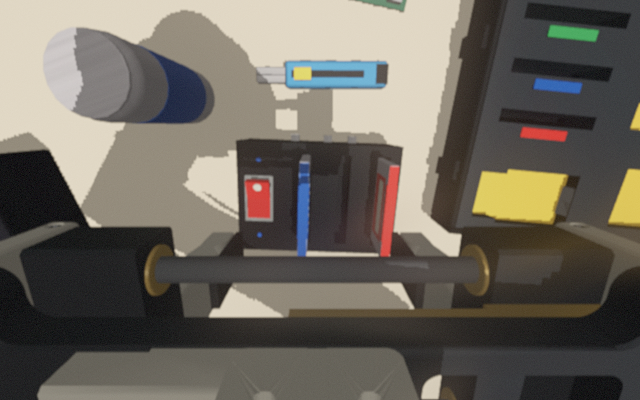

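Run:
```python
from h import *
c,d,K,T=cam('wrist'); save('w1z',c,(225,130,415,265),4)
P=pts(d,K,T)
hsv=cv2.cvtColor(c,cv2.COLOR_RGB2HSV)
red=((hsv[...,0]<8)|(hsv[...,0]>172))&(hsv[...,1]>150)&(hsv[...,2]>90)
blue=(hsv[...,0]>100)&(hsv[...,0]<125)&(hsv[...,1]>140)&(hsv[...,2]>90)
for n,m,lo,hi in (('red',red,0.085,0.13),('blue',blue,0.085,0.13),('rock',red,0.055,0.08)):
    m=m.copy(); m[:130]=0;m[265:]=0;m[:,:235]=0;m[:,410:]=0
    q=P[m]; 
    q=q[(q[:,2]>lo)&(q[:,2]<hi)]; print(n,len(q),np.median(q,0).round(4),q.min(0).round(4),q.max(0).round(4))
    # cast onto plane
for n,u,v in(('tl',238,141),('tr',402,148),('bl',240,247)): print(n,P[v+2,u+3 if n!='tr' else u-3].round(3),plane(K,T,u,v,0.06).round(4))
```

```text
red 831 [0.4653 0.2832 0.1053] [0.4144 0.2772 0.1011] [0.5084 0.2892 0.1071]
blue 802 [0.4646 0.3705 0.1054] [0.4156 0.3654 0.0872] [0.511  0.3766 0.1074]
rock 709 [0.4633 0.4237 0.0638] [0.4427 0.2874 0.061 ] [0.4878 0.4364 0.073 ]
tl [0.526 0.442 0.061] [0.5283 0.4451 0.06  ]
tr [0.521 0.266 0.06 ] [0.5232 0.2634 0.06  ]
bl [0.475 0.402 0.225] [0.4017 0.45   0.06  ]
```

View pics/w1z.png

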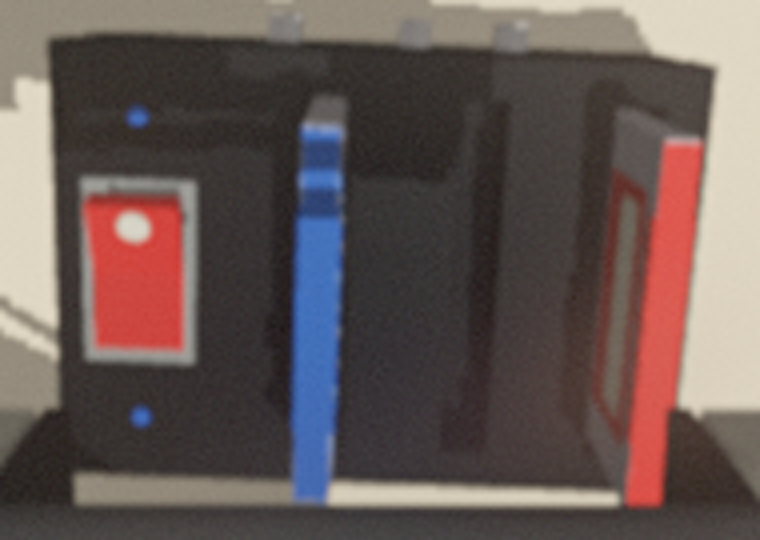

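Run:
```python
from h import *
c,d,K,T=cam('wrist'); 
P=pts(d,K,T)
hsv=cv2.cvtColor(c,cv2.COLOR_RGB2HSV)
red=((hsv[...,0]<8)|(hsv[...,0]>172))&(hsv[...,1]>150)&(hsv[...,2]>90)
blue=(hsv[...,0]>100)&(hsv[...,0]<125)&(hsv[...,1]>140)&(hsv[...,2]>70)
v,u=np.mgrid[0:400,0:640]
for n,m,z in (('red',red,.105),('blue',blue,.105),('rock',red,.0665)):
    lo,hi=((.098,.11) if n!='rock' else (.057,.078))
    m=m&(P[...,2]>lo)&(P[...,2]<hi)&(v>130)&(v<265)&(u>235)&(u<(410 if n!='rock' else 290))
    q=plane(K,T,u[m],v[m],z)[:,:2].astype(np.float32)
    r=cv2.minAreaRect(q*1000); l=cv2.fitLine(q,cv2.DIST_L2,0,.01,.01).ravel()
    print(n,len(q),r,'line',l.round(4), 'angle',np.degrees(np.arctan2(l[1],l[0])).round(2))
print('dot',P[186,258].round(4))
```

```text
red 804 ((461.0242004394531, 283.40155029296875), (10.584700584411621, 93.78041076660156), 88.77558898925781) line [ 0.9993 -0.0363  0.4644  0.2833] angle -2.08
blue 786 ((463.4025573730469, 370.7449645996094), (10.416634559631348, 94.12483978271484), 88.47923278808594) line [ 0.9996 -0.0273  0.4647  0.3708] angle -1.57
rock 717 ((465.4757080078125, 423.2215270996094), (42.285831451416016, 25.025753021240234), 0.8395203948020935) line [ 0.9999 -0.0139  0.4647  0.4232] angle -0.79
dot [0.4792 0.4241 0.0691]
```

```bash
python3 -m inch '[0,-0.034,0,1.2,0,0,0, 0,-0.033,0,1.2,0,0,0, 0.04,0,0,0,0,0,0, 0.04,0,0,0,0,0,0, 0.04,0,0,0,0,0,0, 0.01,0,0,0,0,0,0, 0,0,0,0,0,0,0]'
python3 - <<'E'
from h import *
print(toolT().round(4)); print(ctrl.get_obs()['joint_pos'].round(1))
E
```

```text
clock: 2.65
tool_pos: [0.4696, 0.4366, 0.2719]
orientation: [-144.7, 89.8, 34.5]
force: [-0.1, 0.3, 0.4]
opening: 0.0233
[[ 0.0023 -0.0138 -0.9999  0.4696]
 [ 0.0016 -0.9999  0.0138  0.4366]
 [-1.     -0.0016 -0.0023  0.2719]
 [ 0.      0.      0.      1.    ]]
[ 60.3  23.6 -13.4   0.1 -52.9  28.8]
```

```bash
python3 -m inch '[0,0.0126,-0.0084,0.8,0,0,0, 0,0,0,0,0,0,0, 0,0,0,0,0,0,0]'
python3 -m inch '[0,0,0,0,0,0,0]'
python3 - <<'E'
from h import *
print(toolT().round(4)); c,d,K,T=cam('side'); save('s2',c,(200,100,360,220),4)
E
```

```text
clock: 3.02
tool_pos: [0.4789, 0.4243, 0.2763]
orientation: [-131.8, 89.5, 46.6]
force: [0.3, 0.5, 0.2]
opening: 0.0008
clock: 3.15
tool_pos: [0.4791, 0.4243, 0.277]
orientation: [-130.6, 89.4, 47.8]
force: [0.0, -0.1, 0.4]
opening: 0.0002
[[ 0.0068 -0.028  -0.9996  0.4791]
 [ 0.0075 -0.9996  0.0281  0.4243]
 [-0.9999 -0.0077 -0.0066  0.277 ]
 [ 0.      0.      0.      1.    ]]
```

View pics/s2.png

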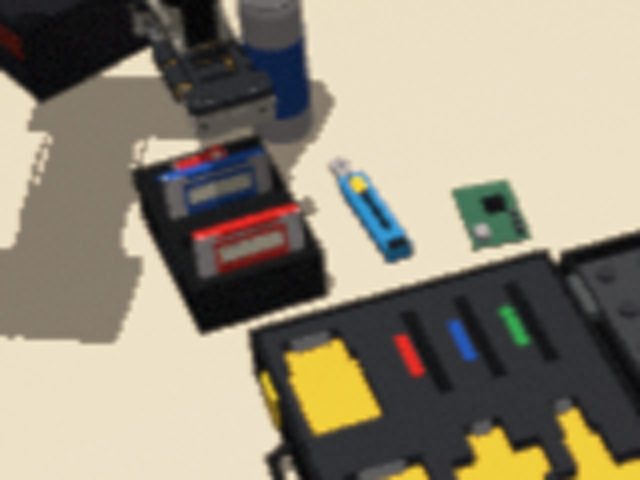

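```bash
cat >> h.py <<'E'
def go(x,y,z,za):
    """needed tool-axes shift (m) and turn (deg) to TCP x,y,z pointing down with tool z at world angle za (deg)"""
    T=toolT(); a=np.radians(za); X=np.array([0,0,-1.]); Z=np.array([np.cos(a),np.sin(a),0]); Y=np.cross(Z,X)
    G=np.stack([X,Y,Z],1); M=T[:3,:3].T
    o=ctrl.get_obs()
    print('t',round(float(o['clock']),2),'F',o['force'].round(1),'open',round(float(o['opening']),4),'j',o['joint_pos'].round(0)[[0,5]])
    print('at',T[:3,3].round(4),'tilt',np.degrees(T[:2,0]).round(2),'za',np.degrees(np.arctan2(T[1,2],T[0,2])).round(2))
    print('shift',(M@(np.array([x,y,z])-T[:3,3])).round(4),'turn',np.degrees(R.from_matrix(M@G).as_rotvec()).round(2))
E
python3 -m inch '[0.02,0,0,0,-0.38,0.44,0, 0.006,0,0,0,0,0,0, 0.004,0,0,0,0,0,0]'
python3 -c "
from h import *
go(.478,.4238,.241,178.4)"
```

```text
clock: 3.58
tool_pos: [0.4796, 0.4247, 0.246]
orientation: [-172.6, 89.9, 5.9]
force: [3.3, -0.5, 3.8]
opening: 0.0002
t 3.58 F [ 3.3 -0.5  3.8] open 0.0002 j [59. 29.]
at [0.4796 0.4247 0.246 ] tilt [0.05 0.01] za 178.43
shift [0.005  0.001  0.0016] turn [ 0.03 -0.05  0.01]
```

```bash
python3 -m inch '[0.004,0.0005,0.002,0,0,0,0, 0.004,0,0,0,0,0,0, 0.004,0,0,0,0,0,0]'
python3 -c "
from h import *
go(.478,.4238,.241,178.4)"
```

```text
clock: 3.95
tool_pos: [0.4778, 0.4247, 0.241]
orientation: [-163.0, 89.7, 15.6]
force: [-12.5, -9.3, 39.2]
opening: 0.0002
t 3.95 F [-12.5  -9.3  39.2] open 0.0002 j [59. 29.]
at [0.4778 0.4247 0.241 ] tilt [0.27 0.08] za 178.6
shift [-0.      0.0009 -0.0002] turn [ 0.2  -0.27  0.08]
```

```bash
python3 -m inch '[-0.03,0,0,0,0,0,0, -0.05,0,0,0,0,0,0.0876, -0.05,0,0,0,0,0,0.0876,-0.03,0.02,0,0,0,0,0.0876,0,0.04,0.01,0,0,0,0.0876,0,0,0.01,0,0,0,0.0876,0,0,0,0,0,0,0.0876]'
python3 - <<'E'
from h import *
go(.461,.3705,.25,178.3)
c,d,K,T=cam('wrist'); save('w3',c,(200,100,440,260),3.3)
E
```

```text
clock: 4.82
tool_pos: [0.4521, 0.3635, 0.4051]
orientation: [-108.1, 89.9, 70.6]
force: [-0.2, -0.4, -0.4]
opening: 0.0549
t 4.83 F [-0.2 -0.4 -0.4] open 0.0549 j [58. 31.]
at [0.4521 0.3635 0.4051] tilt [0.04 0.11] za 178.63
shift [ 0.1552 -0.0069 -0.0086] turn [ 0.33 -0.03  0.11]
```

View pics/w3.png

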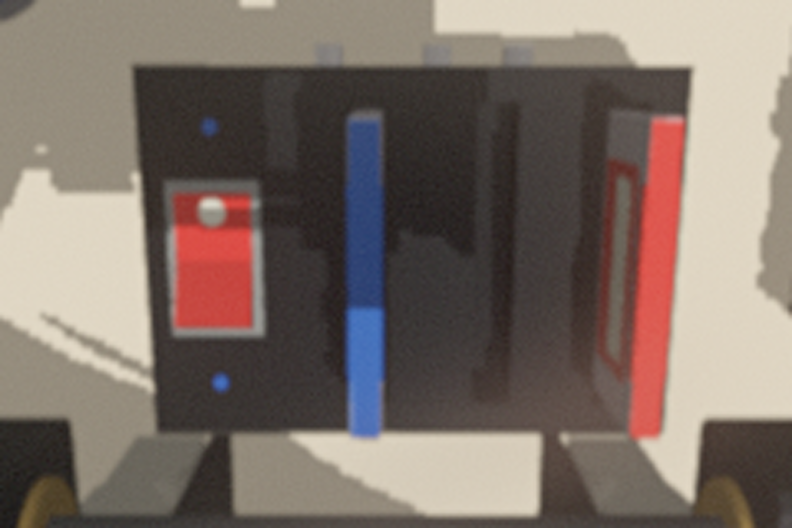

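Run:
```python
from h import *
c,d,K,T=cam('wrist'); 
P=pts(d,K,T)
hsv=cv2.cvtColor(c,cv2.COLOR_RGB2HSV)
red=((hsv[...,0]<8)|(hsv[...,0]>172))&(hsv[...,1]>150)&(hsv[...,2]>60)
blue=(hsv[...,0]>100)&(hsv[...,0]<125)&(hsv[...,1]>120)&(hsv[...,2]>50)
v,u=np.mgrid[0:400,0:640]
for n,m,z in (('red',red,.105),('blue',blue,.105),('rock',red,.0665)):
    lo,hi=((.098,.11) if n!='rock' else (.052,.08))
    m=m&(P[...,2]>lo)&(P[...,2]<hi)&(v>130)&(v<245)&(u>235)&(u<(410 if n!='rock' else 285))
    q=plane(K,T,u[m],v[m],z)[:,:2].astype(np.float32)
    r=cv2.minAreaRect(q*1000); l=cv2.fitLine(q,cv2.DIST_L2,0,.01,.01).ravel()
    print(n,len(q),r,'angle',np.degrees(np.arctan2(l[1],l[0])).round(2),'z',np.median(P[m][:,2]))
    if n=='rock':
        p=P[m]; print(np.polyfit(p[:,0]-.463,p[:,2],1), [np.median(p[abs(p[:,0]-a)<.004][:,2]).round(4) for a in(.447,.455,.463,.47,.478,.484)])
```

```text
red 881 ((460.91748046875, 283.4964294433594), (10.5330228805542, 94.465576171875), 88.40447998046875) angle -1.46 z 0.10521785683137885
blue 850 ((463.0690612792969, 370.8489074707031), (10.119513511657715, 94.51217651367188), 88.4853515625) angle -1.33 z 0.10532558655504501
rock 769 ((464.96319580078125, 423.1754150390625), (24.366710662841797, 45.158226013183594), 86.9291763305664) angle -4.47 z 0.06402990970887984
[-0.21799573  0.06534139] [np.float64(0.0702), np.float64(0.0668), np.float64(0.0636), np.float64(0.063), np.float64(0.0629), np.float64(0.0628)]
```

```bash
python3 -m inch '[0,0.05,-0.004,0,0,0,0.0876,0,0.05,-0.004,0,0,0,0.0876,0,0.05,-0.004,0,0,0,0.0876,0,0.05,-0.002,0,0,0,0.0876,0,0.05,-0.004,0,0,0,0.0876,-0.005,0.03,0,0,0,0,0.0876,-0.005,0,0,0,0,0,0.0876,0,0,0,0,0,0,0.0876]'
python3 - <<'E'
from h import *
go(.48,.08,.42,178.3)
c,d,K,T=cam('wrist'); save('w4',c,None,1.25); np.savez('w4.npz',c=c,d=d,K=K,T=T)
E
```

```text
clock: 5.92
tool_pos: [0.4678, 0.081, 0.4105]
orientation: [41.1, 89.6, -140.0]
force: [0.9, 0.2, -0.1]
opening: 0.0877
t 5.92 F [ 0.9  0.2 -0.1] open 0.0877 j [34. 55.]
at [0.4678 0.081  0.4105] tilt [-0.31 -0.26] za 178.88
shift [-0.0096  0.0008 -0.0121] turn [ 0.59  0.3  -0.27]
```

View pics/w4.png

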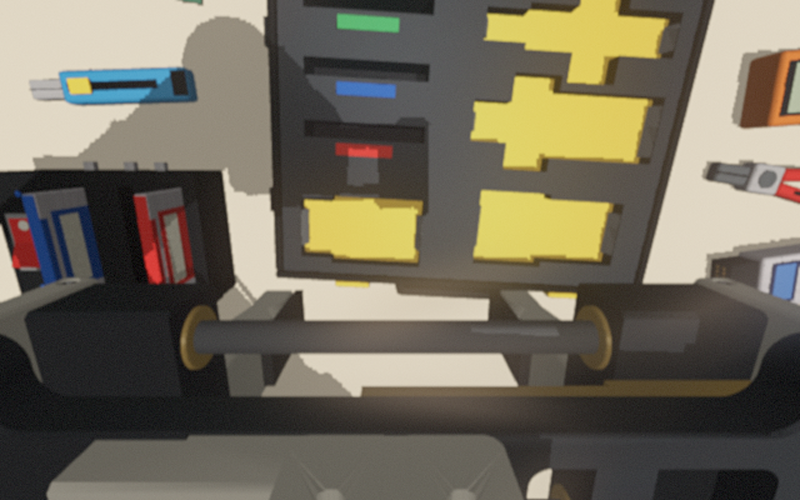

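```bash
python3 -m inch '[-0.01,0,-0.05,0.6,0.3,-0.27,0.0876,0,0,-0.05,0,0,0,0.0876,0,0,0,0,0,0,0.0876]'
python3 - <<'E'
from h import *
go(.48,.08,.42,178.3)
c,d,K,T=cam('wrist'); save('w5',c,None,1.25); np.savez('w5.npz',c=c,d=d,K=K,T=T)
for f in('w4.npz','w5.npz'):
    s=np.load(f); c,d,K,T=[s[k] for k in 'cdKT']
    P=pts(d,K,T); v,u=np.mgrid[0:400,0:640]; Q=plane(K,T,u,v,.058)
    reg=(P[...,0]>.4)&(P[...,0]<.75)&(P[...,1]>-.15)&(P[...,1]<.28)
    top=(P[...,2]>.053)&(P[...,2]<.0615)&reg
    print(f,'top z',np.median(P[top][:,2]).round(4))
    hole=(~((P[...,2]>.052)))&(d>0)&reg
    hole=cv2.morphologyEx(hole.astype(np.uint8),cv2.MORPH_OPEN,np.ones((2,2)))
    n,l,st,ce=cv2.connectedComponentsWithStats(hole)
    for i in range(1,n):
        if st[i,4]<200: continue
        m=l==i; q=Q[m][:,:2].astype(np.float32)*1000; r=cv2.minAreaRect(q)
        print(st[i],np.round(r[0],1),np.round(r[1],1),round(r[2],1))
    cv2.imwrite('pics/m_%s.png'%f[:2],np.where(hole>0,255,0).astype(np.uint8)//2+top.astype(np.uint8)*100)
E
```

```text
clock: 6.35
tool_pos: [0.5708, 0.0823, 0.4185]
orientation: [10.5, 89.9, -170.9]
force: [-0.9, 0.8, -0.5]
opening: 0.0881
t 6.35 F [-0.9  0.8 -0.5] open 0.0881 j [28. 61.]
at [0.5708 0.0823 0.4185] tilt [-0.11 -0.02] za 178.59
shift [-0.0014  0.0045  0.0907] turn [ 0.29  0.11 -0.02]
w4.npz top z 0.0579
[  143     0    86   239 13470] [531.4 223.5] [ 76.7 258.2] 87.7
[ 245    0  104   13 1028] [652.   96.4] [103.9  10.6] 88.9
[ 388    0  144   69 5625] [622.6 -69.6] [145.1  63. ] 88.9
[ 245   48   99   19 1305] [605.4 100.4] [103.8  12.8] 85.5
[ 378   61  144   77 7542] [558.6 -68.3] [157.3  78.6] 88.8
[ 245   97   96   19 1229] [555.9 104.4] [104.3  13.6] 85.5
[ 380  154  116   59 5636] [463.3 -62.6] [130.   68.5] 85.5
[ 243  158   97   55 4563] [466.9 111.1] [111.7  62.7] 85.5
w5.npz top z 0.0579
[  153    19   372   238 23683] [686.7 103.6] [221.5 468.8] 29.0
[ 385   92  127   72 4738] [632.3 -70. ] [143.8  78.6] 85.7
[ 257  103   92   17 1155] [655.5  96.2] [103.3  13.7] 85.5
[257 147  89  16 995] [606.1 100.1] [103.4  13.2] 85.5
[ 376  157  130   64 5643] [558.4 -68.9] [157.7  78.1] 85.8
[257 189  85  14 837] [556.6 104.2] [103.2  12.5] 85.6
[428 238  33  19 317] [483.1 -78. ] [45.7 20. ] 78.2
[ 254  240   88   17 1291] [487.4 109.4] [111.8  22.3] 88.5
```

View pics/w5.png

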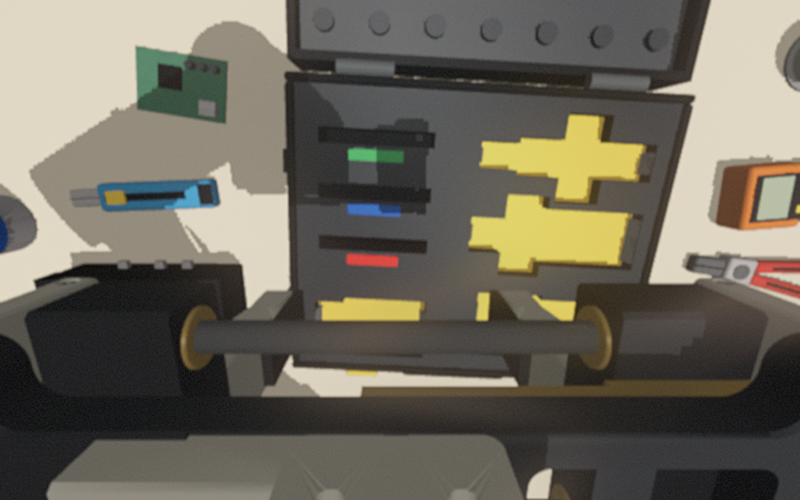

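View pics/m_w5.png

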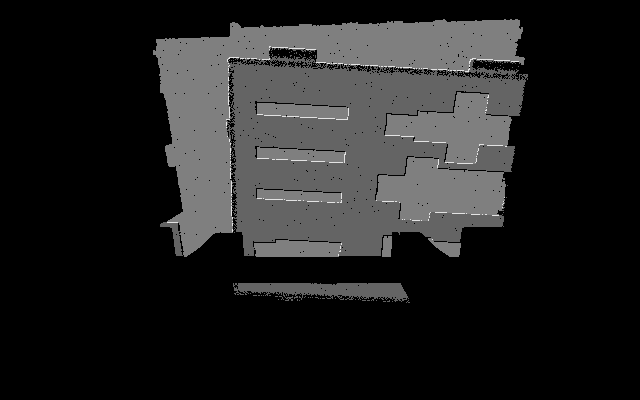

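View pics/m_w4.png

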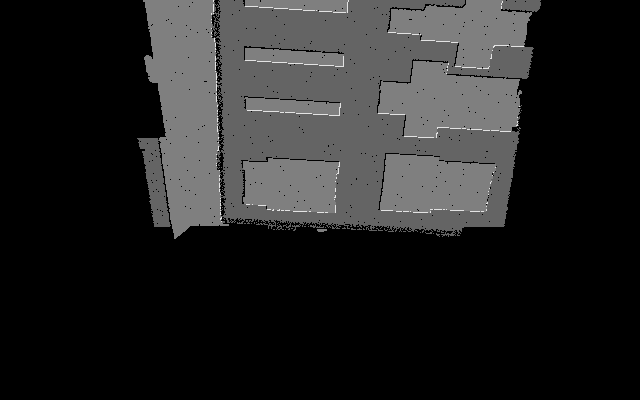

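Run:
```python
from h import *
a=np.radians(-4.6); ex=np.array([np.cos(a),np.sin(a)]); ey=np.array([-np.sin(a),np.cos(a)])
o=np.array([.5562,.1043])
for f in('w4.npz','w5.npz'):
    s=np.load(f); c,d,K,T=[s[k] for k in 'cdKT']
    P=pts(d,K,T); v,u=np.mgrid[0:400,0:640]; Q=plane(K,T,u,v,.058)
    reg=(P[...,0]>.4)&(P[...,0]<.75)&(P[...,1]>-.17)&(P[...,1]<.19)
    hole=(P[...,2]<.0535)&(d>0)&reg
    hole=cv2.morphologyEx(hole.astype(np.uint8),cv2.MORPH_OPEN,np.ones((2,2)))
    cs,_=cv2.findContours(hole,cv2.RETR_EXTERNAL,cv2.CHAIN_APPROX_NONE)
    for k in cs:
        if cv2.contourArea(k)<500: continue
        p=cv2.approxPolyDP(k,2.5,True)[:,0]
        w=plane(K,T,p[:,0],p[:,1],.058)[:,:2]-o
        print(f,np.stack([w@ex*1000,w@ey*1000],1).round(0).astype(int).tolist())
```

```text
w4.npz [[-64, 56], [-85, 53], [-115, 55], [-115, 28], [-121, 21], [-120, -56], [-58, -56], [-59, 27], [-63, 29]]
w4.npz [[-46, -109], [-113, -110], [-108, -239], [-50, -237], [-53, -181], [-46, -172]]
w4.npz [[6, 52], [-7, 50], [-6, -52], [6, -52]]
w4.npz [[31, -94], [-2, -95], [-1, -125], [-25, -127], [-25, -163], [-13, -165], [-13, -254], [-1, -251], [42, -254], [41, -164], [48, -161], [53, -163], [53, -125], [31, -125]]
w4.npz [[56, 52], [43, 52], [44, -52], [56, -50]]
w4.npz [[99, -96], [78, -96], [80, -128], [73, -131], [74, -170], [51, -171], [51, -208], [73, -209], [76, -223], [73, -226], [74, -252], [84, -249], [104, -253], [105, -209], [114, -208], [112, -170], [104, -166], [105, -131], [100, -130]]
w4.npz [[98, 53], [93, 52], [94, -52], [105, -52]]
w5.npz [[-65, 55], [-83, 54], [-77, -53], [-59, -56], [-59, 12]]
w5.npz [[6, 52], [-5, 52], [-6, -52], [7, -51]]
w5.npz [[30, -94], [-1, -95], [-1, -124], [-23, -127], [-23, -164], [-11, -164], [-11, -253], [42, -253], [42, -164], [54, -162], [55, -126], [32, -125]]
w5.npz [[56, 53], [44, 52], [45, -51], [54, -52]]
w5.npz [[106, 53], [93, 52], [94, -51], [106, -49]]
w5.npz [[107, -251], [107, -209], [129, -207], [129, -171], [107, -170], [107, -131], [101, -130], [101, -96], [78, -96], [79, -130], [73, -131], [74, -168], [51, -171], [51, -208], [74, -209], [74, -252]]
w5.npz [[166, -257], [170, -244], [205, -241], [191, -46], [186, -14], [183, 47], [180, 49], [179, 68], [185, 78], [170, 82], [151, 81], [151, 39], [164, 37], [164, -12], [151, -12], [151, -179], [164, -182], [164, -232], [155, -236], [161, -257]]
```

```bash
python3 -m inch '[0,-0.04,0.022,0,0,0,0.05,0,-0.04,0.022,0,0,0,0.05,0,-0.04,0.022,0,0,0,0.05,0.02,-0.04,0.022,0,0,0,0.05,0.02,-0.035,0.022,0,0,0,0.05,0.02,0,0,0,0,0,0.05,0,0,0,0,0,0,0.05]'
python3 -c "
from h import *
go(.4605,.2835,.30,178.45)"
```

```text
clock: 7.28
tool_pos: [0.4548, 0.2891, 0.3569]
orientation: [-7.2, 89.8, 171.8]
force: [0.4, -0.1, 0.3]
opening: 0.05
t 7.28 F [ 0.4 -0.1  0.3] open 0.05 j [53. 36.]
at [0.4548 0.2891 0.3569] tilt [-0.19  0.03] za 179.0
shift [ 0.0568  0.0055 -0.0059] turn [0.55 0.19 0.02]
```

```bash
python3 -m inch '[0.03,0.0055,-0.006,0.5,0.2,0,0.05,0.025,0,0,0,0,0,0.05,0,0,0,0,0,0,0.05]'
python3 -c "
from h import *
go(.4605,.2835,.259,178.45)"
```

```text
clock: 7.65
tool_pos: [0.4605, 0.2842, 0.3041]
orientation: [-136.9, 89.7, 41.7]
force: [-0.1, -0.4, -0.5]
opening: 0.0502
t 7.65 F [-0.1 -0.4 -0.5] open 0.0502 j [52. 36.]
at [0.4605 0.2842 0.3041] tilt [0.21 0.18] za 178.6
shift [0.0451 0.0008 0.0002] turn [ 0.15 -0.2   0.19]
```

```bash
python3 -m inch '[0.025,0.0008,0,0.15,-0.2,0.2,0.05,0.018,0,0,0,0,0,0.05,0.002,0,0,0,0,0,0.05,0,0,0,0,0,0,0.05]'
python3 -c "
from h import *
go(.4605,.2835,.259,178.45)"
```

```text
clock: 8.15
tool_pos: [0.4625, 0.285, 0.2653]
orientation: [-138.9, 89.5, 39.6]
force: [-0.6, -0.8, 0.4]
opening: 0.0499
t 8.15 F [-0.6 -0.8  0.4] open 0.0499 j [52. 36.]
at [0.4625 0.285  0.2653] tilt [0.38 0.32] za 178.5
shift [0.0063 0.0016 0.002 ] turn [ 0.05 -0.37  0.33]
```

```bash
python3 -m inch '[0.008,0.0015,0.002,0,-0.5,0.5,0.05,0.001,0,0,0,0,0,0.05]'
python3 -c "
from h import *
go(.4605,.2835,.259,178.45)"
```

```text
clock: 8.4
tool_pos: [0.4607, 0.2838, 0.2577]
orientation: [54.6, 89.9, -126.9]
force: [-0.7, -0.6, 1.0]
opening: 0.0504
t 8.4 F [-0.7 -0.6  1. ] open 0.0504 j [52. 36.]
at [0.4607 0.2838 0.2577] tilt [-0.06 -0.08] za 178.51
shift [-0.0013  0.0003  0.0002] turn [ 0.06  0.06 -0.08]
```

Close on the red drive.

```bash
python3 -m inch '[0,0,0,0,0,0,0,0,0,0,0,0,0,0,0,0,0,0,0,0,0,0,0,0,0,0,0,0,0,0,0,0,0,0,0]'
python3 -c "
from h import *
go(.4605,.2835,.259,178.45)"
```

```text
clock: 9.02
tool_pos: [0.4608, 0.284, 0.2581]
orientation: [61.3, 89.9, -120.2]
force: [-1.1, 0.1, -1.1]
opening: 0.0099
t 9.03 F [-1.1  0.1 -1.1] open 0.0099 j [52. 36.]
at [0.4608 0.284  0.2581] tilt [-0.04 -0.07] za 178.52
shift [-0.0009  0.0005  0.0003] turn [ 0.07  0.04 -0.07]
```

```bash
python3 -m inch '[-0.02,0,0,0,0,0,0,-0.03,0,0,0,0,0,0,-0.04,0,0,0,0,0,0,-0.03,0,0,0,0,0,0,0,0.03,-0.02,0,0,0,0,0,0.04,-0.02,0,0,0,0,0,0.04,-0.02,0,0,0,0,0,0.04,-0.02,0,0,0,0,0,0.02,-0.01,0,0,0,0,0,0,0,10,0,0,0,0,0,0,10,0,0,0,0,0,0,10,0,0,0,0,0,0,10,0,0,0,0,0,0,10,0,0,0]'
python3 -c "
from h import *
go(.5562,.1043,.38,85.4)"
```

```text
clock: 10.78
tool_pos: [0.5476, 0.1053, 0.3794]
orientation: [83.1, 89.6, -150.0]
force: [0.1, -1.6, -1.0]
opening: 0.01
t 10.78 F [ 0.1 -1.6 -1. ] open 0.01 j [31.  6.]
at [0.5476 0.1053 0.3794] tilt [-0.35 -0.2 ] za 126.94
shift [-0.0007 -0.0063 -0.0059] turn [41.54 -0.1  -0.4 ]
```

```bash
python3 -m inch '[0,-0.003,-0.003,10,0,0,0,0,-0.003,-0.002,10,0,0,0,0,0,0,10,0,0,0,0,0,0,8,0,0,0,0,0,0,0,0,0,0]'
python3 -c "
from h import *
go(.5562,.1043,.33,85.4)"
```

```text
clock: 11.4
tool_pos: [0.5549, 0.1039, 0.3779]
orientation: [116.6, 89.4, -155.7]
force: [-0.0, -0.6, -1.4]
opening: 0.0097
t 11.4 F [-0.  -0.6 -1.4] open 0.0097 j [ 30. -33.]
at [0.5549 0.1039 0.3779] tilt [-0.52 -0.23] za 87.62
shift [ 0.0479 -0.0017  0.0007] turn [ 2.22 -0.26 -0.5 ]
```

```bash
python3 -m inch '[0.02,-0.0017,0.0007,2.2,-0.3,-0.5,0,0.03,0,0,0,0,0,0,0.02,0,0,0,0,0,0,0.006,0,0,0,0,0,0]'
python3 - <<'E'
from h import *
go(.5562,.1043,.29,85.4)
c,d,K,T=cam('wrist'); save('w6',c,None,1.25)
c,d,K,T=cam('side'); save('s6',c,(240,120,400,240),5)
E
```

```text
clock: 11.9
tool_pos: [0.5566, 0.1046, 0.3006]
orientation: [-45.4, 89.9, 40.7]
force: [-0.6, 0.2, -0.9]
opening: 0.0096
t 11.9 F [-0.6  0.2 -0.9] open 0.0096 j [ 30. -34.]
at [0.5566 0.1046 0.3006] tilt [0.11 0.1 ] za 86.18
shift [ 0.0106  0.0004 -0.0003] turn [0.78 0.1  0.1 ]
```

View pics/w6.png

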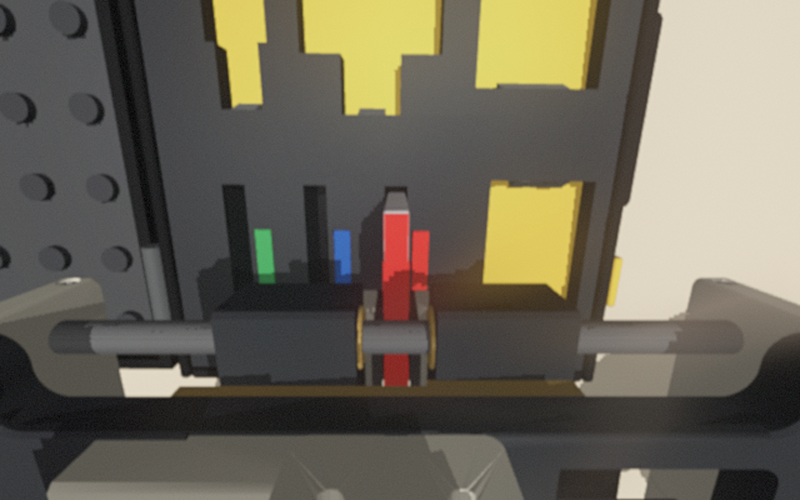

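View pics/s6.png

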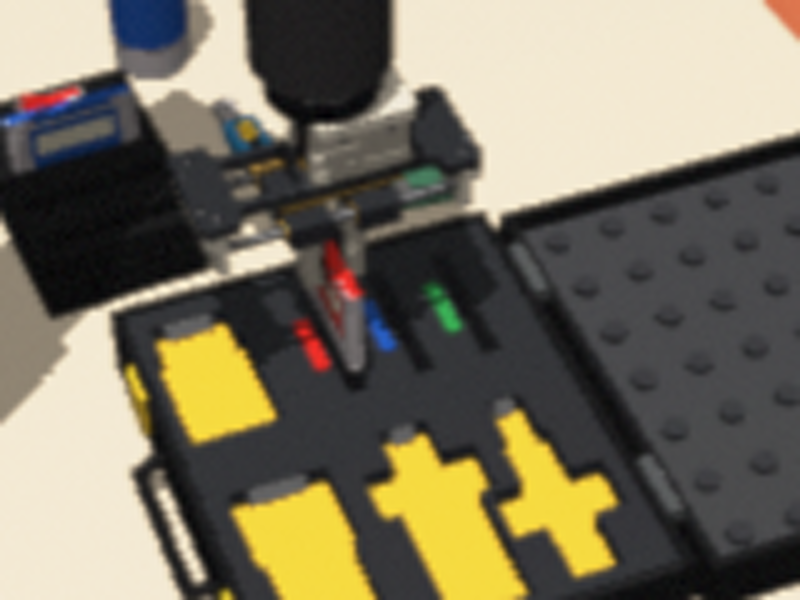

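```bash
python3 -m inch '[0.01,0.0004,-0.0003,0.8,0.1,0.1,0,0.008,0,0,0,0,0,0,0.008,0,0,0,0,0,0]'
python3 -c "
from h import *
go(.5562,.1043,.241,85.4)"
```

```text
clock: 12.38
tool_pos: [0.5572, 0.1048, 0.2761]
orientation: [-60.8, 89.7, 24.5]
force: [-0.2, 0.4, -0.8]
opening: 0.0096
t 12.38 F [-0.2  0.4 -0.8] open 0.0096 j [ 30. -35.]
at [0.5572 0.1048 0.2761] tilt [0.26 0.12] za 85.37
shift [ 0.0351  0.0011 -0.0007] turn [-0.03  0.14  0.25]
```

```bash
python3 -m inch '[0.01,0.0011,-0.0007,0,0.15,0.25,0,0.01,0,0,0,0,0,0,0.01,0,0,0,0,0,0]'
python3 -c "
from h import *
go(.5562,.1043,.241,85.4)"
```

```text
clock: 12.75
tool_pos: [0.5561, 0.1042, 0.2441]
orientation: [148.5, 90.0, -126.2]
force: [-1.0, -0.0, -0.6]
opening: 0.0098
t 12.75 F [-1.  -0.  -0.6] open 0.0098 j [ 30. -35.]
at [0.5561 0.1042 0.2441] tilt [-0.01 -0.02] za 85.38
shift [ 0.0031 -0.0001  0.0001] turn [-0.02 -0.02 -0.01]
```

```bash
python3 -m inch '[0.003,0,0,0,0,0,0,0.003,0,0,0,0,0,0]'
python3 -c "
from h import *
go(.5562,.1043,.241,85.4)"
```

```text
clock: 13.0
tool_pos: [0.5569, 0.1042, 0.2408]
orientation: [-140.2, 89.9, -54.6]
force: [-13.6, -1.0, 44.3]
opening: 0.01
t 13.0 F [-13.6  -1.   44.3] open 0.01 j [ 30. -35.]
at [0.5569 0.1042 0.2408] tilt [ 0.08 -0.11] za 85.51
shift [-0.0002  0.0007  0.    ] turn [ 0.11 -0.1   0.08]
```

```bash
python3 -m inch '[-0.001,0,0,0,0,0,0.03,0,0,0,0,0,0,0.03,0,0,0,0,0,0,0.03,-0.03,0,0,0,0,0,0.03,-0.05,0,0,0,0,0,0.03,-0.05,0,0,0,0,0,0.05,-0.03,0,0,0,0,0,0.05,0,0,0,-10,0,0,0.05,0,0,0,-10,0,0,0.05,0,0,0,-10,0,0,0.05,0,0,0,-10,0,0,0.05,0,0,0,-10,0,0,0.05,0,0,0,-10,0,0,0.05,0,0,0,-10,0,0,0.05,0,0,0,-10,0,0,0.05,0,0,0,-10,0,0,0.05]'
python3 - <<'E'
from h import *
go(.4625,.3708,.38,178.45)
c,d,K,T=cam('side'); save('s7',c,(240,120,400,240),5)
E
```

```text
clock: 15.0
tool_pos: [0.5566, 0.1045, 0.4028]
orientation: [44.9, 89.7, -136.8]
force: [-0.2, 0.9, 0.4]
opening: 0.0497
t 15.0 F [-0.2  0.9  0.4] open 0.0497 j [30. 58.]
at [0.5566 0.1045 0.4028] tilt [-0.25 -0.23] za 178.36
shift [ 0.0222 -0.2635  0.1016] turn [-0.09  0.24 -0.24]
```

View pics/s7.png

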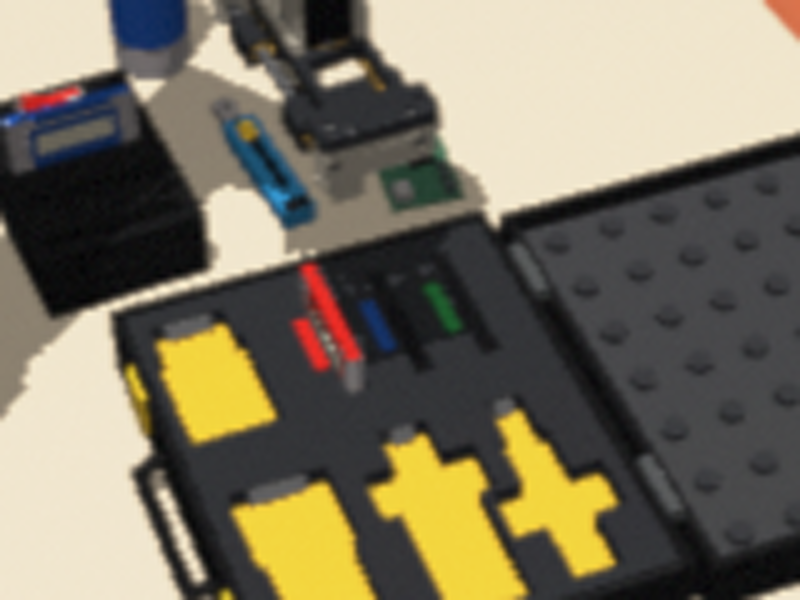

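```bash
python3 -m inch '[0,-0.04,0.015,0,0.25,-0.25,0.05,0,-0.04,0.015,0,0,0,0.05,0,-0.04,0.015,0,0,0,0.05,0,-0.04,0.015,0,0,0,0.05,0.01,-0.04,0.015,0,0,0,0.05,0.03,-0.04,0.015,0,0,0,0.05,0.03,-0.01,0.005,0,0,0,0.05,0.02,0,0,0,0,0,0.05]'
python3 -c "
from h import *
go(.4622,.3708,.30,178.45)"
```

```text
clock: 16.05
tool_pos: [0.4662, 0.3657, 0.3096]
orientation: [-112.8, 89.9, 64.5]
force: [0.8, -0.3, 0.2]
opening: 0.05
t 16.05 F [ 0.8 -0.3  0.2] open 0.05 j [57. 30.]
at [0.4662 0.3657 0.3096] tilt [0.05 0.1 ] za 177.34
shift [ 0.0096 -0.0049  0.0043] turn [-1.11 -0.04  0.1 ]
```

```bash
python3 -m inch '[0.01,-0.005,0.0043,-1.1,0,0.1,0.05,0.025,0,0,0,0,0,0.05,0.01,0,0,0,0,0,0.05]'
python3 -c "
from h import *
go(.4622,.3708,.258,178.45)"
```

```text
clock: 16.42
tool_pos: [0.4617, 0.3716, 0.2624]
orientation: [94.5, 89.9, -87.2]
force: [0.1, -0.8, 0.3]
opening: 0.0497
t 16.43 F [ 0.1 -0.8  0.3] open 0.0497 j [58. 31.]
at [0.4617 0.3716 0.2624] tilt [ 0.   -0.09] za 178.28
shift [ 0.0044  0.0008 -0.0005] turn [-0.17 -0.01 -0.09]
```

```bash
python3 -m inch '[0.0045,0.0008,-0.0005,-0.2,0,-0.1,0.05,0.0005,0,0,0,0,0,0.0,0,0,0,0,0,0,0,0,0,0,0,0,0,0,0,0,0,0,0,0,0,0,0,0,0,0,0,0]'
python3 -c "
from h import *
go(.4622,.3708,.258,178.45)"
```

```text
clock: 17.18
tool_pos: [0.4631, 0.3713, 0.2601]
orientation: [-128.7, 89.7, 49.8]
force: [-0.3, 0.1, -1.1]
opening: 0.0098
t 17.18 F [-0.3  0.1 -1.1] open 0.0098 j [58. 31.]
at [0.4631 0.3713 0.2601] tilt [0.16 0.19] za 178.43
shift [0.0021 0.0005 0.0009] turn [-0.02 -0.16  0.2 ]
```

```bash
python3 -m inch '[-0.02,0,0,0,-0.15,0.2,0,-0.03,0,0,0,0,0,0,-0.04,0,0,0,0,0,0,-0.04,0,0,0,0,0,0,0,0.025,-0.015,0,0,0,0,0,0.04,-0.021,0,0,0,0,0,0.04,-0.021,0,0,0,0,0,0.04,-0.021,0,0,0,0,0,0.04,-0.021,0,0,0,0,0,0.04,-0.021,0,0,0,0,0,0.03,-0.015,5,0,0,0,0,0.015,-0.008,10,0,0,0,0,0,0,10,0,0,0,0,0,0,10,0,0,0,0,0,0,10,0,0,0]'
python3 -c "
from h import *
go(.606,.1003,.38,85.4)"
```

```text
clock: 19.05
tool_pos: [0.5997, 0.087, 0.3921]
orientation: [71.2, 89.7, -156.8]
force: [-0.3, 0.4, -1.4]
opening: 0.01
t 19.05 F [-0.3  0.4 -1.4] open 0.01 j [27. 15.]
at [0.5997 0.087  0.3921] tilt [-0.27 -0.11] za 132.02
shift [ 0.012  -0.0136  0.0057] turn [ 4.662e+01 -2.000e-02 -3.000e-01]
```

```bash
python3 -m inch '[0,0,0,10,0,0,0,0,0,0,10,0,0,0,0,0,0,10,0,0,0,0,0,0,9,0,0,0,0,0,0,0,0,0,0]'
python3 -c "
from h import *
go(.606,.1003,.31,85.4)"
```

```text
clock: 19.68
tool_pos: [0.599, 0.0867, 0.3909]
orientation: [105.2, 89.6, -163.1]
force: [-0.2, -0.2, -1.1]
opening: 0.0098
t 19.68 F [-0.2 -0.2 -1.1] open 0.0098 j [ 27. -25.]
at [0.599  0.0867 0.3909] tilt [-0.42 -0.13] za 91.68
shift [ 0.0808 -0.008   0.0135] turn [ 6.28 -0.14 -0.41]
```

```bash
python3 -m inch '[0.03,-0.0074,0.014,6.3,-0.15,-0.4,0,0.03,0,0,0,0,0,0,0.025,0,0,0,0,0,0,0,0,0,0,0,0,0]'
python3 -c "
from h import *
go(.606,.1003,.29,85.4)"
```

```text
clock: 20.18
tool_pos: [0.606, 0.1013, 0.3042]
orientation: [-47.9, 89.9, 38.2]
force: [-0.1, -0.1, -0.4]
opening: 0.0098
t 20.18 F [-0.1 -0.1 -0.4] open 0.0098 j [ 28. -32.]
at [0.606  0.1013 0.3042] tilt [0.06 0.05] za 86.09
shift [ 0.0142 -0.     -0.001 ] turn [0.69 0.05 0.06]
```

```bash
python3 -m inch '[0.012,0,-0.001,0.7,0.05,0.05,0,0.008,0,0,0,0,0,0]'
python3 -c "
from h import *
go(.606,.1003,.243,85.4)"
```

```text
clock: 20.42
tool_pos: [0.6068, 0.1005, 0.2855]
orientation: [-67.1, 89.8, 18.5]
force: [-0.5, 0.8, -2.1]
opening: 0.0097
t 20.43 F [-0.5  0.8 -2.1] open 0.0097 j [ 28. -32.]
at [0.6068 0.1005 0.2855] tilt [0.19 0.06] za 85.51
shift [ 0.0425  0.0009 -0.0003] turn [0.11 0.08 0.19]
```

```bash
python3 -m inch '[0.009,0.0009,-0.0003,0.1,0.1,0.2,0,0.009,0,0,0,0,0,0,0.009,0,0,0,0,0,0]'
python3 -c "
from h import *
go(.606,.1003,.243,85.4)"
```

```text
clock: 20.8
tool_pos: [0.6062, 0.1003, 0.2578]
orientation: [-70.5, 89.9, 14.9]
force: [0.0, 0.6, -1.1]
opening: 0.01
t 20.8 F [ 0.   0.6 -1.1] open 0.01 j [ 28. -32.]
at [0.6062 0.1003 0.2578] tilt [0.08 0.02] za 85.45
shift [ 0.0148  0.0002 -0.    ] turn [0.05 0.03 0.07]
```

```bash
python3 -m inch '[0.01,0.0002,0,0,0,0.1,0,0.004,0,0,0,0,0,0,0.003,0,0,0,0,0,0]'
python3 -c "
from h import *
go(.606,.1003,.243,85.4)"
```

```text
clock: 21.18
tool_pos: [0.6067, 0.1005, 0.2427]
orientation: [-105.3, 89.9, -19.7]
force: [-12.6, -1.1, 40.3]
opening: 0.0096
t 21.18 F [-12.6  -1.1  40.3] open 0.0096 j [ 28. -32.]
at [0.6067 0.1005 0.2427] tilt [ 0.08 -0.03] za 85.57
shift [-0.0003  0.0007 -0.0003] turn [ 0.17 -0.02  0.09]
```

```bash
python3 -m inch '[-0.001,0,0,0,0,0,0.03,0,0,0,0,0,0,0.03,0,0,0,0,0,0,0.03,-0.03,0,0,0,0,0,0.03,-0.05,0,0,0,0,0,0.03,-0.05,0,0,0,0,0,0.05,-0.03,0,0,0,0,0,0.0876,-0.02,0.012,-0.04,0,0,0,0.0876,0,0.012,-0.045,0,0,0,0.0876,0,0.012,-0.045,0,0,0,0.0876,0,0.012,-0.045,0,0,0,0.0876,0,0.012,-0.045,0,0,0,0.0876,0,0.012,-0.045,0,0,0,0.0876,0,0.012,-0.045,0,0,0,0.0876,0,0,-0.02,0,0,0,0.0876,0,0,0,0,0,0,0.0876]'
python3 - <<'E'
from h import *
go(.5,-.25,.40,85.4)
c,d,K,T=cam('wrist'); save('w8',c,None,1.25); np.savez('w8.npz',c=c,d=d,K=K,T=T)
c,d,K,T=cam('top'); save('t8',c,(150,60,530,310),2.1)
E
```

```text
clock: 23.18
tool_pos: [0.4939, -0.2308, 0.4268]
orientation: [135.8, 89.8, -138.6]
force: [-0.2, -0.1, 0.0]
opening: 0.088
t 23.18 F [-0.2 -0.1  0. ] open 0.088 j [-4. -0.]
at [ 0.4939 -0.2308  0.4268] tilt [-0.12 -0.11] za 85.64
shift [ 0.0268 -0.0076 -0.0187] turn [ 0.24 -0.12 -0.11]
```

View pics/w8.png

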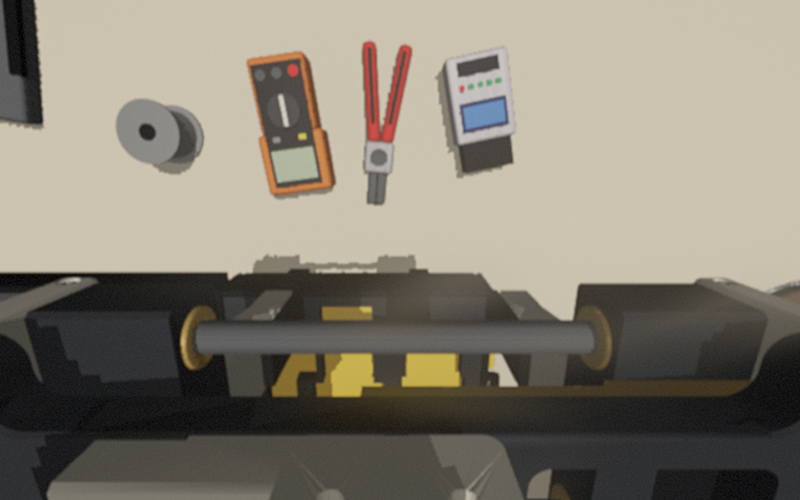

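View pics/t8.png

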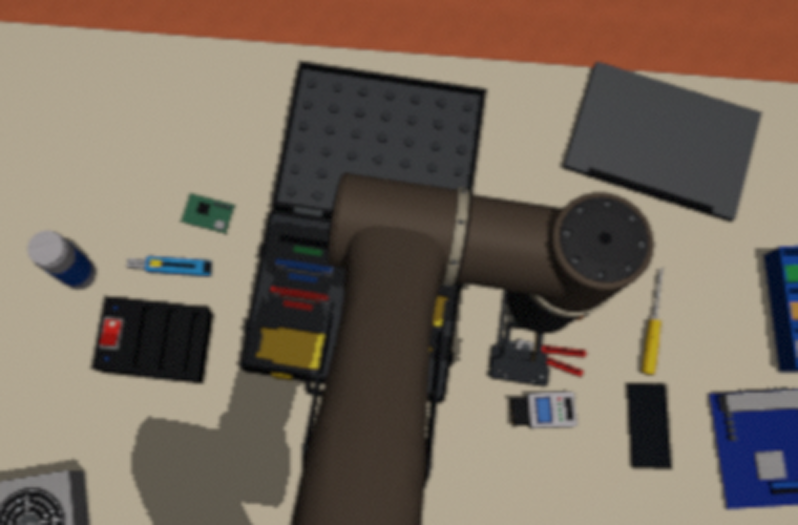

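```bash
cat > tools.py <<'E'
from h import *
import sys
def meas(c,d,K,T,box,zl,zp,name):
    P=pts(d,K,T); v,u=np.mgrid[0:400,0:640]
    m=(P[...,2]>zl[0])&(P[...,2]<zl[1])&(u>box[0])&(u<box[2])&(v>box[1])&(v<box[3])
    n,l,st,_=cv2.connectedComponentsWithStats(m.astype(np.uint8)); 
    i=1+np.argmax(st[1:,4]); m=l==i
    q=plane(K,T,u[m],v[m],zp)[:,:2].astype(np.float32); r=cv2.minAreaRect(q*1000)
    b=cv2.boxPoints(r)
    e=b[1]-b[0]; f=b[2]-b[1]; L=e if np.hypot(*e)>np.hypot(*f) else f
    if L[1]<0: L=-L
    print(name,len(q),'zmed',np.median(P[m][:,2]).round(4),'rect c',np.round(r[0],1),'size',np.round(r[1],1),'long axis angle',np.degrees(np.arctan2(L[1],L[0])).round(2))
    c0=np.array(r[0]); ax=L/np.hypot(*L); px=np.array([ax[1],-ax[0]])
    w=q*1000-c0; y=w@ax; x=w@px
    for a in np.arange(-75,80,10):
        k=abs(y-a)<3
        if k.sum()>5: print('   y',a,'x',np.percentile(x[k],[1,99]).round(1),end=';')
    print()
if __name__=='__main__':
    s=np.load(sys.argv[1]); a=[s[k] for k in 'cdKT']
    meas(*a,(185,30,275,165),(.026,.045),.034,'meter')
    meas(*a,(340,25,420,150),(.0195,.04),.030,'tester')
    meas(*a,(280,25,335,170),(.006,.03),.016,'pliers')
E
python3 tools.py w8.npz
```

```text
meter 5399 zmed 0.0345 rect c [ 590.2 -337.2] size [ 66.2 128.5] long axis angle 93.22
   y -65 x [-24.6  27.1];   y -55 x [-27.3  27.3];   y -45 x [-27.3  27.3];   y -35 x [-27.3  27.3];   y -25 x [-27.3  27.3];   y -15 x [-27.   27.5];   y -5 x [-27.4  27.5];   y 5 x [-30.1  30.4];   y 15 x [-32.2  32.3];   y 25 x [-32.1  32. ];   y 35 x [-32.2  32.3];   y 45 x [-32.1  32.2];   y 55 x [-31.9  32.3];   y 65 x [-30.   30.7];
tester 4446 zmed 0.0297 rect c [ 399.2 -335.5] size [ 60.8 108.9] long axis angle 97.1
   y -55 x [-28.1  27.1];   y -45 x [-29.5  29.5];   y -35 x [-29.5  29.8];   y -25 x [-29.5  29.5];   y -15 x [-29.5  29.6];   y -5 x [-29.5  29.7];   y 5 x [-29.5  29.9];   y 15 x [-29.5  29.6];   y 25 x [-28.7  28.5];   y 35 x [-24.5  24.9];   y 45 x [-24.   24.9];   y 55 x [-23.9  24.2];
pliers 2676 zmed 0.017 rect c [ 495.4 -329.5] size [159.5  47.9] long axis angle 84.19
   y -75 x [-23.8  24. ];   y -65 x [-22.9  24. ];   y -55 x [-20.8  22.7];   y -45 x [-18.6  22.7];   y -35 x [-17.4  21.5];   y -25 x [-15.2  21.4];   y -15 x [-13.1  20.1];   y -5 x [-10.8  20.1];   y 5 x [-8.5 18.8];   y 15 x [-7.4 20.1];   y 25 x [-7.6 21.3];   y 35 x [-6.5 21.3];   y 45 x [-6.6 20.1];   y 55 x [-0.2 18.6];   y 65 x [-0.3 18.6];   y 75 x [ 0.9 19.1];
```

```bash
python3 -m inch '[0,-0.048,-0.053,0,0,0,0.0876,0.03,-0.048,-0.053,-7.6,0,0,0.0876,0.05,0,0,0,0,0,0.0876,0.05,0,0,0,0,0,0.0876,0.02,0,0,0,0,0,0.0876,0.0,0,0,0,0,0,0.0876]'
python3 -c "
from h import *
go(.5906,-.3452,.194,93.2)"
```

```text
clock: 24.02
tool_pos: [0.5752, -0.323, 0.2773]
orientation: [174.9, 89.9, -91.1]
force: [-0.1, 0.6, 1.8]
opening: 0.0876
t 24.02 F [-0.1  0.6  1.8] open 0.0876 j [-12.  16.]
at [ 0.5752 -0.323   0.2773] tilt [-0.  -0.1] za 94.08
shift [ 0.0834 -0.0138 -0.0231] turn [ 0.88 -0.1  -0.01]
```

```bash
python3 -m inch '[0.01,-0.014,-0.023,0.9,0,0,0.0876,0.03,0,0,0,0,0,0.0876,0.02,0,0,0,0,0,0.0876,0,0,0,0,0,0,0.0876]'
python3 -c "
from h import *
go(.5906,-.3452,.194,93.2)"
```

```text
clock: 24.52
tool_pos: [0.5952, -0.3431, 0.222]
orientation: [-126.2, 89.5, -32.7]
force: [-0.1, -0.4, -0.2]
opening: 0.0879
t 24.52 F [-0.1 -0.4 -0.2] open 0.0879 j [-14.  17.]
at [ 0.5952 -0.3431  0.222 ] tilt [ 0.41 -0.26] za 93.44
shift [ 0.028   0.0049 -0.0017] turn [ 0.24 -0.28  0.39]
```

```bash
python3 -m inch '[0.012,0.0049,-0.0017,0.2,-0.3,0.4,0.0876,0.012,0,0,0,0,0,0.0876,0.003,0,0,0,0,0,0.0876]'
python3 -c "
from h import *
go(.5906,-.3452,.194,93.2)"
```

```text
clock: 24.9
tool_pos: [0.5916, -0.3448, 0.1972]
orientation: [-107.2, 89.8, -13.9]
force: [-0.7, 0.4, 0.6]
opening: 0.0873
t 24.9 F [-0.7  0.4  0.6] open 0.0873 j [-14.  17.]
at [ 0.5916 -0.3448  0.1972] tilt [ 0.23 -0.06] za 93.31
shift [ 0.0032  0.001  -0.0003] turn [ 0.11 -0.07  0.23]
```

```bash
python3 -m inch '[0.004,0.001,-0.0003,0.1,-0.1,0.3,0.0876,0.001,0,0,0,0,0,0,0.0007,0,0,0,0,0,0,0.0007,0,0,0,0,0,0,0.0007,0,0,0,0,0,0,0.0003,0,0,0,0,0,0]'
python3 -c "
from h import *
go(.5906,-.3452,.194,93.2)"
```

```text
clock: 25.65
tool_pos: [0.5912, -0.3454, 0.1907]
orientation: [-159.4, 90.0, -66.2]
force: [-1.5, 0.9, 2.8]
opening: 0.0559
t 25.65 F [-1.5  0.9  2.8] open 0.0559 j [-14.  17.]
at [ 0.5912 -0.3454  0.1907] tilt [ 0.01 -0.02] za 93.22
shift [-0.0033  0.0005  0.0003] turn [ 0.02 -0.02  0.01]
```

```bash
python3 -m inch '[-0.02,0,0,0,0,0,0,-0.04,0,0,0,0,0,0,-0.04,0,0,0,0,0,0,-0.03,0,0,0,0,0,0,-0.01,0.018,0.035,0,0,0,0,0,0.02,0.042,2,0,0,0,0,0.02,0.042,2,0,0,0,0,0.02,0.042,2,0,0,0,0,0.02,0.042,2,0,0,0,0,0.02,0.042,0,0,0,0,0,0.008,0.02,0,0,0,0,0,0,0,0,0,0,0]'
python3 -c "
from h import *
go(.4624,-.0713,.27,85.4)"
```

```text
clock: 27.15
tool_pos: [0.462, -0.0723, 0.3314]
orientation: [63.6, 89.5, 148.4]
force: [-0.6, 0.2, -1.7]
opening: 0.0559
t 27.15 F [-0.6  0.2 -1.7] open 0.0559 j [ 15. -20.]
at [ 0.462  -0.0723  0.3314] tilt [-0.4   0.25] za 84.77
shift [ 0.0614 -0.0008  0.0008] turn [-0.63  0.21 -0.42]
```

```bash
python3 -m inch '[0.02,-0.0005,0.001,-0.6,0.2,-0.4,0,0.03,0,0,0,0,0,0,0.015,0,0,0,0,0,0,0,0,0,0,0,0,0]'
python3 - <<'E'
from h import *
go(.4624,-.0713,.256,85.4)
c,d,K,T=cam('wrist'); save('w9',c,None,1.25)
c,d,K,T=cam('side'); save('s9',c,(240,160,400,280),5)
E
```

```text
clock: 27.65
tool_pos: [0.463, -0.073, 0.2648]
orientation: [-79.2, 90.0, 6.1]
force: [-0.5, 0.8, -1.0]
opening: 0.0557
t 27.65 F [-0.5  0.8 -1. ] open 0.0557 j [ 15. -20.]
at [ 0.463  -0.073   0.2648] tilt [0.03 0.  ] za 85.37
shift [0.0088 0.0008 0.0016] turn [-0.03  0.01  0.03]
```

View pics/w9.png

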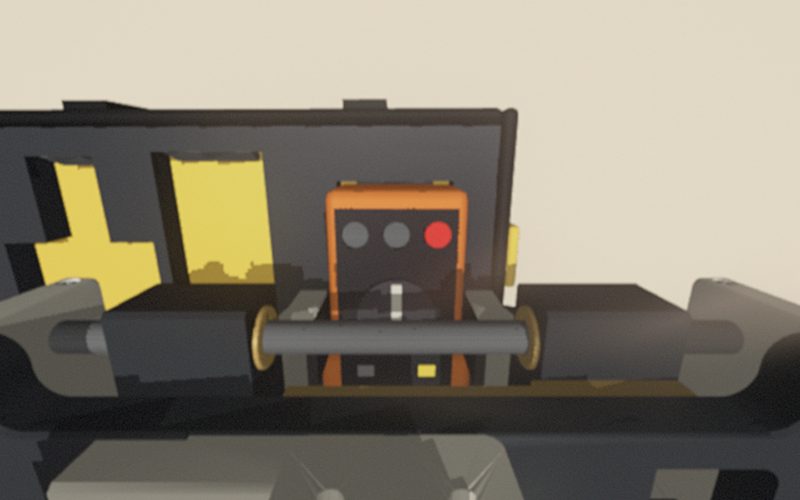

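View pics/s9.png

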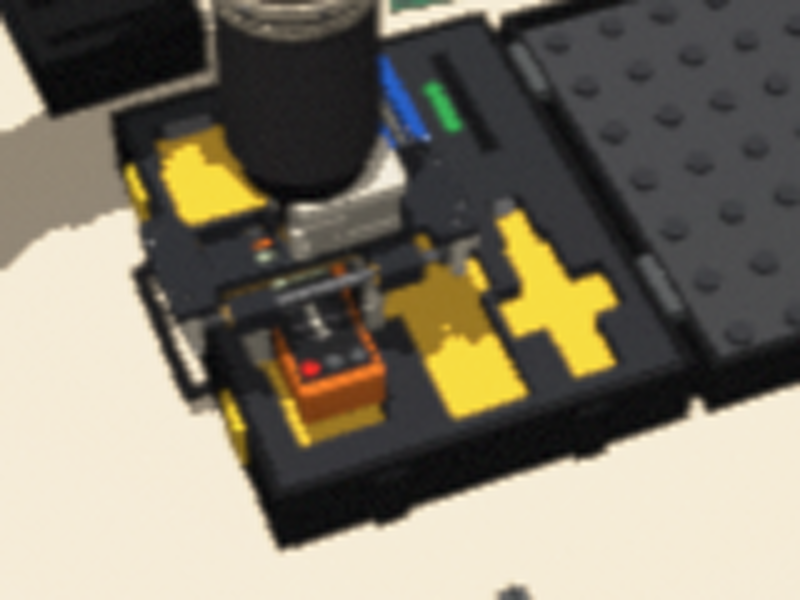

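```bash
python3 -m inch '[0.006,0.0008,0.0016,0,0,0,0,0.006,0,0,0,0,0,0]'
python3 -c "
from h import *
go(.4624,-.0713,.24,85.4)"
```

```text
clock: 28.0
tool_pos: [0.4636, -0.0712, 0.255]
orientation: [-74.7, 89.6, 10.6]
force: [-0.6, -0.1, -1.5]
opening: 0.0557
t 28.0 F [-0.6 -0.1 -1.5] open 0.0557 j [ 15. -20.]
at [ 0.4636 -0.0712  0.255 ] tilt [0.35 0.07] za 85.36
shift [ 0.015   0.0013 -0.0002] turn [-0.04  0.09  0.34]
```

```bash
python3 -m inch '[0.004,0.0013,-0.0002,0,0.1,0.4,0,0.005,0,0,0,0,0,0]'
python3 -c "
from h import *
go(.4624,-.0713,.24,85.4)"
```

```text
clock: 28.25
tool_pos: [0.4624, -0.0712, 0.2457]
orientation: [94.3, 90.0, 179.6]
force: [0.3, -0.0, -2.0]
opening: 0.0558
t 28.25 F [ 0.3 -0.  -2. ] open 0.0558 j [ 15. -20.]
at [ 0.4624 -0.0712  0.2457] tilt [-0.04  0.  ] za 85.39
shift [ 0.0057 -0.0001 -0.0001] turn [-0.01 -0.   -0.04]
```

```bash
python3 -m inch '[0.004,0,0,0,0,0,0,0.003,0,0,0,0,0,0,0.001,0,0,0,0,0,0]'
python3 -c "
from h import *
go(.4624,-.0713,.24,85.4)"
```

```text
clock: 28.62
tool_pos: [0.4633, -0.071, 0.2385]
orientation: [-108.8, 89.9, -23.3]
force: [-3.0, -1.0, 7.5]
opening: 0.0558
t 28.62 F [-3.  -1.   7.5] open 0.0558 j [ 15. -20.]
at [ 0.4633 -0.071   0.2385] tilt [ 0.07 -0.03] za 85.48
shift [-0.0015  0.0009 -0.0004] turn [ 0.08 -0.02  0.07]
```

```bash
python3 -m inch '[0,0,0,0,0,0,0.0876,0,0,0,0,0,0,0.0876,0,0,0,0,0,0,0.0876,-0.02,0,0,0,0,0,0.0876,-0.03,0,0,0,0,0,0.0876,-0.02,0,0.008,0,0,0,0,0,0,0,0,0,0,0,0,0,0,0,0,0,0,0,0,0,0,0,0,0,0,0,0,0,0,0,0]'
python3 -c "
from h import *
go(.4631,-.0631,.27,85.4)"
```

```text
clock: 29.88
tool_pos: [0.4639, -0.0631, 0.3083]
orientation: [157.7, 89.9, -116.8]
force: [-0.2, 0.1, -0.3]
opening: 0.043
t 29.88 F [-0.2  0.1 -0.3] open 0.043 j [ 16. -21.]
at [ 0.4639 -0.0631  0.3083] tilt [-0.03 -0.06] za 85.48
shift [ 0.0383  0.0007 -0.    ] turn [ 0.08 -0.06 -0.03]
```

```bash
python3 -m inch '[0.02,0,0,0,0,0,0,0.018,0,0,0,0,0,0,0.004,0,0,0,0,0,0]'
python3 -c "
from h import *
go(.4631,-.0631,.254,85.4)"
```

```text
clock: 30.25
tool_pos: [0.4638, -0.0634, 0.2645]
orientation: [136.7, 89.9, -137.8]
force: [-0.5, -0.1, -0.1]
opening: 0.0133
t 30.25 F [-0.5 -0.1 -0.1] open 0.0133 j [ 16. -21.]
at [ 0.4638 -0.0634  0.2645] tilt [-0.09 -0.08] za 85.46
shift [0.0105 0.0007 0.0003] turn [ 0.06 -0.09 -0.08]
```

```bash
python3 -m inch '[0.003,0.0007,0,0,0,0,0,0.003,0,0,0,0,0,0,0.002,0,0,0,0,0,0,0.002,0,0,0,0,0,0,0.002,0,0,0,0,0,0]'
python3 -c "
from h import *
go(.4631,-.0631,.254,85.4)"
```

```text
clock: 30.88
tool_pos: [0.4644, -0.0635, 0.2558]
orientation: [-132.2, 89.8, -46.6]
force: [-4.9, -2.4, 11.5]
opening: 0.0004
t 30.88 F [-4.9 -2.4 11.5] open 0.0004 j [ 16. -21.]
at [ 0.4644 -0.0635  0.2558] tilt [ 0.13 -0.14] za 85.57
shift [0.0018 0.0013 0.0003] turn [ 0.17 -0.13  0.14]
```

```bash
python3 -m inch '[0.0025,0.001,0,0,0,0,0,0.002,0,0,0,0,0,0,0.002,0,0,0,0,0,0]'
python3 -c "
from h import *
go(.4631,-.0631,.254,85.4)"
```

```text
clock: 31.25
tool_pos: [0.4638, -0.0636, 0.2543]
orientation: [-118.7, 89.6, -33.0]
force: [-11.2, 5.6, 28.1]
opening: 0.0002
t 31.25 F [-11.2   5.6  28.1] open 0.0002 j [ 17. -21.]
at [ 0.4638 -0.0636  0.2543] tilt [ 0.3  -0.19] za 85.69
shift [0.0002 0.0007 0.0004] turn [ 0.29 -0.17  0.31]
```

```bash
python3 -m inch '[-0.03,0,0,0,0,0,0,-0.05,0,0,0,0,0,0.0876,-0.06,0,0,0,0,0,0.0876,-0.01,-0.01,-0.04,0,0,0,0.0876,0,-0.005,-0.045,0,0,0,0.0876,0,0,-0.045,0,0,0,0.0876,0,0,-0.045,0,0,0,0.0876,0,0,0,0,0,0,0.0876]'
python3 - <<'E'
from h import *
go(.48,-.25,.40,85.4)
c,d,K,T=cam('wrist'); save('w10',c,None,1.25); np.savez('w10.npz',c=c,d=d,K=K,T=T)
E
python3 tools.py w10.npz
```

```text
clock: 32.25
tool_pos: [0.4649, -0.243, 0.4124]
orientation: [-100.5, 89.3, -14.6]
force: [-0.8, -0.4, -0.9]
opening: 0.0645
t 32.25 F [-0.8 -0.4 -0.9] open 0.0645 j [-6.  2.]
at [ 0.4649 -0.243   0.4124] tilt [ 0.68 -0.18] za 85.88
shift [ 0.0126 -0.0154 -0.0058] turn [ 0.48 -0.13  0.69]Traceback (most recent call last):
  File "tools.py", line 21, in <module>
    meas(*a,(185,30,275,165),(.026,.045),.034,'meter')
    ~~~~^^^^^^^^^^^^^^^^^^^^^^^^^^^^^^^^^^^^^^^^^^^^^^
  File "tools.py", line 7, in meas
    i=1+np.argmax(st[1:,4]); m=l==i
        ~~~~~~~~~^^^^^^^^^^
    return _wrapfunc(a, 'argmax', axis=axis, out=out, **kwds)
    return bound(*args, **kwds)
ValueError: attempt to get argmax of an empty sequence
```

View pics/w10.png

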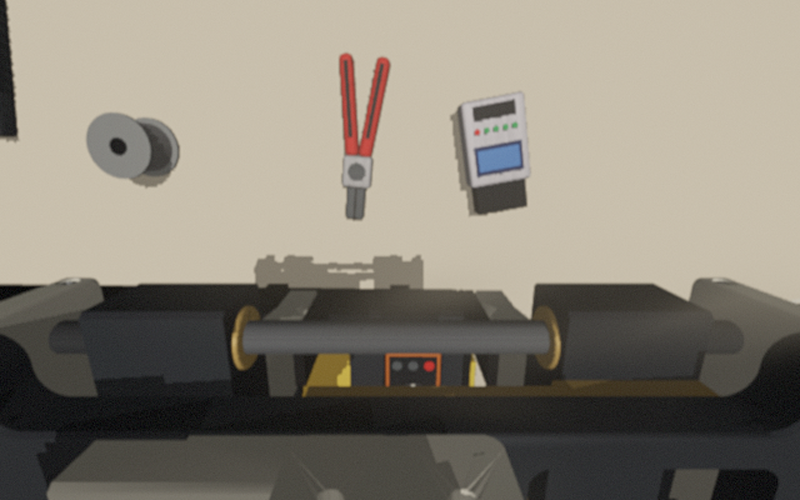

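Run:
```python
from tools import *
s=np.load('w10.npz'); a=[s[k] for k in 'cdKT']
meas(*a,(350,60,430,180),(.0195,.04),.030,'tester')
meas(*a,(260,35,325,185),(.006,.03),.016,'pliers')
```

```text
tester 4427 zmed 0.0297 rect c [ 365.9 -306.4] size [ 60.9 108.6] long axis angle 96.12
   y -55 x [-28.6  27.7];   y -45 x [-30.2  29.7];   y -35 x [-29.5  29.8];   y -25 x [-29.6  29.4];   y -15 x [-30.   29.2];   y -5 x [-30.2  29.3];   y 5 x [-29.5  29. ];   y 15 x [-29.8  29.9];   y 25 x [-29.1  27.9];   y 35 x [-24.5  25.1];   y 45 x [-24.6  24.5];   y 55 x [-24.1  23. ];
pliers 2860 zmed 0.0169 rect c [ 494.  -329.8] size [159.3  47.9] long axis angle 85.48
   y -75 x [-23.9  23.7];   y -65 x [-24.   23.5];   y -55 x [-21.5  23.2];   y -45 x [-19.1  22.3];   y -35 x [-17.3  22.6];   y -25 x [-15.1  21.8];   y -15 x [-12.8  20.9];   y -5 x [-10.2  21.2];   y 5 x [-7.6 20.2];   y 15 x [-6.3 21.8];   y 25 x [-6.1 23.4];   y 35 x [-5.8 23.7];   y 45 x [-4.6 23. ];   y 55 x [ 0.8 20.5];   y 65 x [ 2.2 20.8];   y 75 x [ 2.4 22.3];
```

```bash
python3 -m inch '[0.02,0.034,-0.024,0,-0.1,0.7,0.0876,0.03,0.034,-0.024,0,0,0,0.0876,0.04,0.03,-0.022,-10.2,0,0,0.0876,0.04,0,0,0,0,0,0.0876,0.03,0,0,0,0,0,0.0876,0,0,0,0,0,0,0.0876]'
python3 -c "
from h import *
go(.3659,-.3064,.191,96.1)"
```

```text
clock: 33.05
tool_pos: [0.3611, -0.3026, 0.2494]
orientation: [-103.5, 89.7, -6.7]
force: [-0.2, -0.7, 0.5]
opening: 0.0876
t 33.05 F [-0.2 -0.7  0.5] open 0.0876 j [-16.  23.]
at [ 0.3611 -0.3026  0.2494] tilt [ 0.27 -0.03] za 96.77
shift [ 0.0584 -0.0041 -0.0043] turn [ 0.67 -0.06  0.27]
```

```bash
python3 -m inch '[0.012,-0.004,-0.0043,0.7,0,0.3,0.0876,0.025,0,0,0,0,0,0.0876,0.015,0,0,0,0,0,0.0876]'
python3 -c "
from h import *
go(.3659,-.3064,.191,96.1)"
```

```text
clock: 33.42
tool_pos: [0.3698, -0.3066, 0.1997]
orientation: [-126.7, 89.5, -30.6]
force: [-0.1, 1.0, -0.9]
opening: 0.0878
t 33.42 F [-0.1  1.  -0.9] open 0.0878 j [-16.  22.]
at [ 0.3698 -0.3066  0.1997] tilt [ 0.43 -0.26] za 96.14
shift [0.0087 0.0039 0.0007] turn [ 0.04 -0.3   0.4 ]
```

```bash
python3 -m inch '[0.007,0.0039,0.0007,0,-0.3,0.5,0.0876,0.003,0,0,0,0,0,0.0876]'
python3 -c "
from h import *
go(.3659,-.3064,.191,96.1)"
```

```text
clock: 33.67
tool_pos: [0.3669, -0.3064, 0.1898]
orientation: [97.6, 89.9, -166.2]
force: [0.1, 0.5, -0.2]
opening: 0.0879
t 33.67 F [ 0.1  0.5 -0.2] open 0.0879 j [-16.  22.]
at [ 0.3669 -0.3064  0.1898] tilt [-0.09 -0.02] za 96.17
shift [-0.0012  0.001   0.0001] turn [ 0.07 -0.01 -0.09]
```

```bash
python3 -m inch '[0,0.001,0,0,0,0,0,0,0,0,0,0,0,0,0,0,0,0,0,0,0,0,0,0,0,0,0,0,0,0,0,0,0,0,0,0,0,0,0,0,0,0]'
python3 -c "
from h import *
go(.3659,-.3064,.191,96.1)"
```

```text
clock: 34.42
tool_pos: [0.3663, -0.3066, 0.1911]
orientation: [-150.1, 89.9, -53.9]
force: [-0.4, 0.1, -2.2]
opening: 0.0599
t 34.42 F [-0.4  0.1 -2.2] open 0.0599 j [-16.  22.]
at [ 0.3663 -0.3066  0.1911] tilt [ 0.04 -0.06] za 96.16
shift [0.0001 0.0004 0.0002] turn [ 0.06 -0.06  0.04]
```

```bash
python3 -m inch '[-0.02,0,0,0,0,0,0,-0.04,0,0,0,0,0,0,-0.05,0,0,0,0,0,0,-0.03,0,0,0,0,0,0,-0.01,-0.016,0.04,0,0,0,0,0,-0.016,0.045,0,0,0,0,0,-0.016,0.045,0,0,0,0,0,-0.016,0.045,0,0,0,0,0,-0.016,0.045,0,0,0,0,0,-0.016,0.045,0,0,0,0,0,-0.016,0.045,0,0,0,0,0,-0.016,0.045,0,0,0,0,0,-0.012,0.03,0,0,0,0,0,0,0,5,0,0,0,0,0,0,5.7,0,0,0,0,0,0,0,0,0,0]'
python3 -c "
from h import *
go(.4669,.1115,.27,85.4)"
```

```text
clock: 36.42
tool_pos: [0.4654, 0.1046, 0.3448]
orientation: [38.8, 89.9, 123.9]
force: [0.3, -0.8, -2.3]
opening: 0.0602
t 36.42 F [ 0.3 -0.8 -2.3] open 0.0602 j [ 36. -41.]
at [0.4654 0.1046 0.3448] tilt [-0.06  0.09] za 85.11
shift [ 0.0748 -0.001   0.0068] turn [-0.29  0.08 -0.07]
```

```bash
python3 -m inch '[0.02,-0.001,0.007,-0.3,0,0,0,0.035,0,0,0,0,0,0,0.02,0,0,0,0,0,0]'
python3 - <<'E'
from h import *
go(.4669,.1115,.25,85.4)
c,d,K,T=cam('side'); save('s11',c,(220,120,380,240),5)
E
```

```text
clock: 36.8
tool_pos: [0.4674, 0.1117, 0.2697]
orientation: [-29.5, 89.7, 56.4]
force: [1.2, -0.3, -1.0]
opening: 0.0599
t 36.8 F [ 1.2 -0.3 -1. ] open 0.0599 j [ 37. -41.]
at [0.4674 0.1117 0.2697] tilt [0.17 0.25] za 85.83
shift [ 0.0197  0.0006 -0.0003] turn [0.43 0.26 0.15]
```

View pics/s11.png

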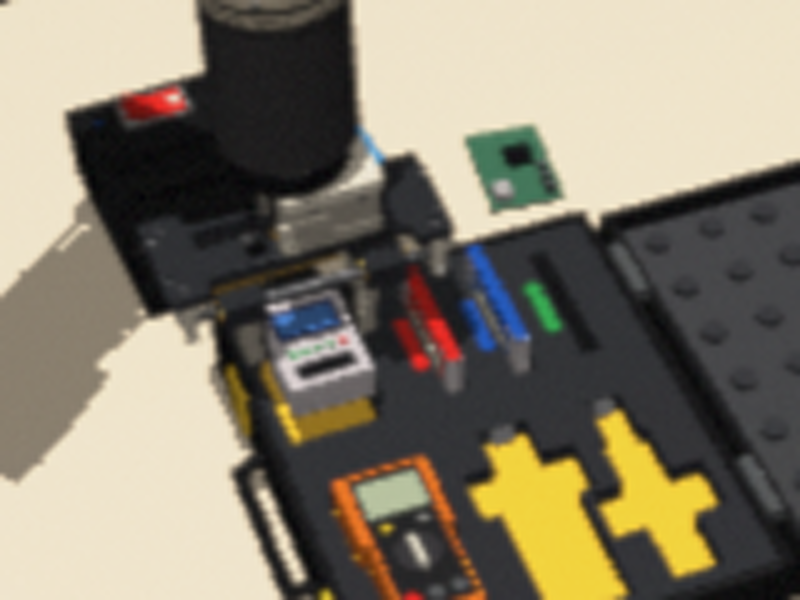

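```bash
python3 -m inch '[0.01,0.0006,-0.0003,0.4,0.3,0.2,0,0.008,0,0,0,0,0,0]'
python3 -c "
from h import *
go(.4669,.1115,.238,85.4)"
```

```text
clock: 37.1
tool_pos: [0.4666, 0.1111, 0.2497]
orientation: [128.1, 89.8, -146.4]
force: [0.2, 0.5, -2.4]
opening: 0.0595
t 37.1 F [ 0.2  0.5 -2.4] open 0.0595 j [ 37. -41.]
at [0.4666 0.1111 0.2497] tilt [-0.16 -0.11] za 85.5
shift [ 0.0117 -0.0003  0.0004] turn [ 0.1  -0.12 -0.15]
```

```bash
python3 -m inch '[0.005,-0.0003,0.0004,0.1,-0.1,-0.1,0,0.004,0,0,0,0,0,0,0.003,0,0,0,0,0,0]'
python3 -c "
from h import *
go(.4669,.1115,.238,85.4)"
```

```text
clock: 37.48
tool_pos: [0.4682, 0.1124, 0.2394]
orientation: [-58.1, 89.8, 27.4]
force: [-3.5, -0.2, 8.6]
opening: 0.0598
t 37.48 F [-3.5 -0.2  8.6] open 0.0598 j [ 37. -42.]
at [0.4682 0.1124 0.2394] tilt [0.19 0.1 ] za 85.51
shift [ 0.0014  0.0012 -0.001 ] turn [0.11 0.11 0.18]
```

```bash
python3 -m inch '[0.002,0.001,-0.001,0,0,0,0,0,0,0,0,0,0,0.0876,0,0,0,0,0,0,0.0876,0,0,0,0,0,0,0.0876,-0.02,0,0,0,0,0,0.0876,-0.03,0,0,0,0,0,0.0876,-0.02,0,0,0,0,0,0,0,0,0,0,0,0,0,0,0,0,0,0,0,0,0,0,0,0,0,0,0]'
python3 -c "
from h import *
go(.4669,.1115,.262,85.4)"
```

```text
clock: 38.72
tool_pos: [0.4659, 0.111, 0.3085]
orientation: [-35.4, 89.9, 50.2]
force: [0.3, 0.3, -0.3]
opening: 0.0531
t 38.73 F [ 0.3  0.3 -0.3] open 0.0531 j [ 37. -41.]
at [0.4659 0.111  0.3085] tilt [0.06 0.07] za 85.54
shift [ 0.0465 -0.0009  0.0005] turn [0.14 0.08 0.05]
```

```bash
python3 -m inch '[0.015,-0.0009,0.0005,0.1,0.1,0.1,0,0.015,0,0,0,0,0,0,0.008,0,0,0,0,0,0,0.005,0,0,0,0,0,0]'
python3 -c "
from h import *
go(.4669,.1115,.25,85.4)"
```

```text
clock: 39.22
tool_pos: [0.4661, 0.111, 0.2603]
orientation: [123.5, 89.7, -151.1]
force: [-0.6, 0.5, -0.3]
opening: 0.013
t 39.23 F [-0.6  0.5 -0.3] open 0.013 j [ 37. -42.]
at [0.4661 0.111  0.2603] tilt [-0.29 -0.16] za 85.39
shift [ 0.0103 -0.0008  0.0006] turn [-0.01 -0.18 -0.27]
```

```bash
python3 -m inch '[0.003,-0.0008,0.0005,0,-0.2,-0.3,0,0.003,0,0,0,0,0,0,0.002,0,0,0,0,0,0,0.002,0,0,0,0,0,0,0.002,0,0,0,0,0,0,0.002,0,0,0,0,0,0]'
python3 -c "
from h import *
go(.4669,.1115,.25,85.4)"
```

```text
clock: 39.98
tool_pos: [0.4682, 0.1125, 0.2502]
orientation: [-61.0, 89.6, 24.5]
force: [-13.6, 0.3, 31.3]
opening: 0.0007
t 39.98 F [-13.6   0.3  31.3] open 0.0007 j [ 37. -42.]
at [0.4682 0.1125 0.2502] tilt [0.35 0.16] za 85.51
shift [ 0.0002  0.0012 -0.0011] turn [0.11 0.18 0.33]
```

```bash
python3 -m inch '[-0.03,0,0,0,0,0,0,-0.05,0,0,0,0.2,0.3,0.0876,-0.06,0,0,0,0,0,0.0876,-0.03,-0.01,0.03,0,0,0,0.0876,0,-0.01,0.045,0,0,0,0.0876,0,-0.01,0.045,0,0,0,0.0876,0,-0.01,0.045,0,0,0,0.0876,0,-0.01,0.045,0,0,0,0.0876,0,-0.01,0.045,0,0,0,0.0876,0,0,0.01,0,0,0,0.0876,0,0,0,0,0,0,0.0876]'
python3 - <<'E'
from h import *
go(.55,.38,.42,85.4)
c,d,K,T=cam('wrist'); save('w12',c,None,1.25); np.savez('w12.npz',c=c,d=d,K=K,T=T)
E
```

```text
clock: 41.35
tool_pos: [0.5493, 0.3789, 0.43]
orientation: [-37.3, 89.5, 48.1]
force: [-0.5, -0.6, 0.3]
opening: 0.0866
t 41.35 F [-0.5 -0.6  0.3] open 0.0866 j [ 51. -56.]
at [0.5493 0.3789 0.43  ] tilt [0.33 0.37] za 85.42
shift [ 0.01   -0.0006  0.0011] turn [0.02 0.4  0.3 ]
```

View pics/w12.png

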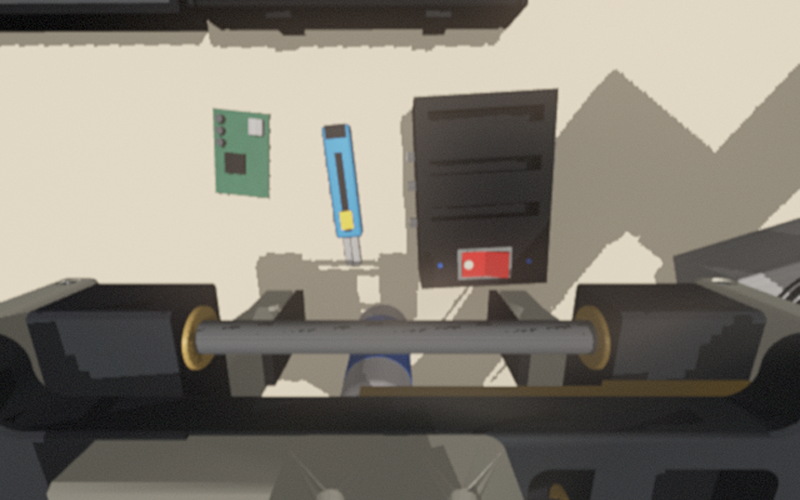

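Run:
```python
from tools import *
s=np.load('w12.npz'); c,d,K,T=[s[k] for k in 'cdKT']
meas(c,d,K,T,(245,90,310,225),(.006,.03),.019,'cutter')
hsv=cv2.cvtColor(c,cv2.COLOR_RGB2HSV); P=pts(d,K,T)
v,u=np.mgrid[0:400,0:640]
m=(hsv[...,0]>95)&(hsv[...,0]<112)&(hsv[...,1]>90)&(u>245)&(u<310)&(v>90)&(v<200)&(P[...,2]>.012)
q=plane(K,T,u[m],v[m],.020)[:,:2].astype(np.float32)*1000; r=cv2.minAreaRect(q); print('body',r)
c,d,K,T=cam('top'); P=pts(d,K,T)
m=(P[...,2]>.12)&(P[...,2]<.2)&(P[...,0]>.4)&(P[...,0]<.75)&(P[...,1]>.38)&(P[...,1]<.62)
m[:,230:]=0
q=P[m]; print('can',len(q), np.percentile(q,[2,50,98],axis=0).round(3).tolist())
save('t12',c,(130,100,300,250),4)
```

```text
cutter 2367 zmed 0.0195 rect c [604.6 352. ] size [ 31.  153.5] long axis angle 90.56
   y -75 x [-13.8  14.8];   y -65 x [-15.1  14.9];   y -55 x [-14.4  15.1];   y -45 x [-14.3  15.1];   y -35 x [-15.3  15.2];   y -25 x [-14.7  15.2];   y -15 x [-14.6  15.3];   y -5 x [-14.9  15.3];   y 5 x [-14.9  15.3];   y 15 x [-15.   15.2];   y 25 x [-15.1  15.2];   y 35 x [-14.5  15.2];   y 45 x [-12.4  12.7];   y 55 x [-9.   8.4];   y 65 x [-9.4  8.3];   y 75 x [-8.2  7.8];
body ((604.908447265625, 336.3802795410156), (28.00806999206543, 115.38616943359375), 0.7036650776863098)
can 187 [[0.55, 0.489, 0.127], [0.567, 0.517, 0.169], [0.592, 0.543, 0.174]]
```

View pics/t12.png

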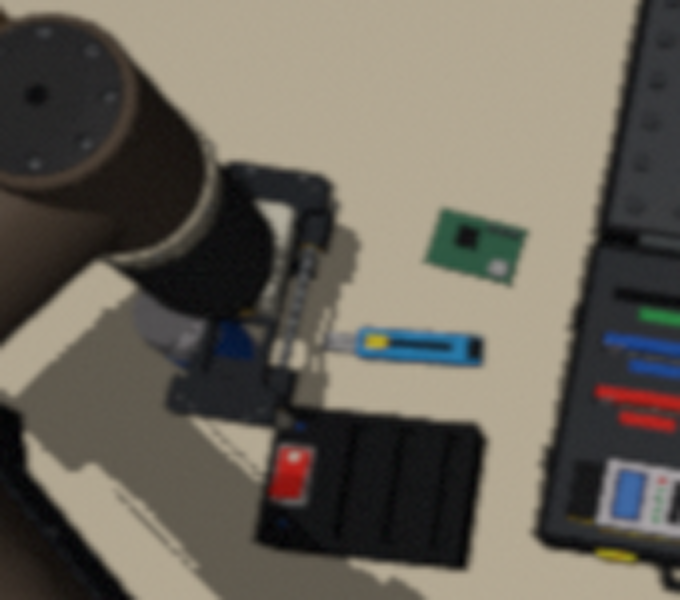

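```bash
python3 -m inch '[0,-0.03,-0.019,0,0.4,0.3,0.05,0.02,-0.029,-0.018,-5.2,0,0,0.05,0.05,0,0,0,0,0,0.05,0.05,0,0,0,0,0,0.05,0.04,0,0,0,0,0,0.05,0.01,0,0,0,0,0,0.05,0,0,0,0,0,0,0.05]'
python3 -c "
from h import *
go(.6048,.337,.186,90.6)"
```

```text
clock: 42.32
tool_pos: [0.6069, 0.3274, 0.2641]
orientation: [-51.6, 89.4, 38.8]
force: [0.2, -0.1, 0.5]
opening: 0.0501
t 42.33 F [ 0.2 -0.1  0.5] open 0.0501 j [ 45. -44.]
at [0.6069 0.3274 0.2641] tilt [0.46 0.37] za 90.45
shift [0.0782 0.0027 0.0092] turn [-0.15  0.36  0.46]
```

```bash
python3 -m inch '[0.02,0.0023,0.0094,-0.1,0.4,0.5,0.05,0.03,0,0,0,0,0,0.05,0.02,0,0,0,0,0,0.05]'
python3 -c "
from h import *
go(.6048,.337,.186,90.6)"
```

```text
clock: 42.7
tool_pos: [0.6063, 0.3396, 0.1988]
orientation: [-49.5, 89.4, 41.1]
force: [-0.4, -0.4, -0.1]
opening: 0.0499
t 42.7 F [-0.4 -0.4 -0.1] open 0.0499 j [ 45. -45.]
at [0.6063 0.3396 0.1988] tilt [0.43 0.37] za 90.6
shift [ 0.0127  0.0017 -0.0026] turn [0.   0.37 0.43]
```

```bash
python3 -m inch '[0.009,0.0015,-0.0027,0,0.4,0.5,0.05,0.004,0,0,0,0,0,0.05,0.001,0,0,0,0,0,0.05]'
python3 -c "
from h import *
go(.6048,.337,.186,90.6)"
```

```text
clock: 43.08
tool_pos: [0.6048, 0.338, 0.1847]
orientation: [116.4, 89.9, -152.9]
force: [0.1, -0.6, -0.9]
opening: 0.0502
t 43.08 F [ 0.1 -0.6 -0.9] open 0.0502 j [ 45. -45.]
at [0.6048 0.338  0.1847] tilt [-0.07 -0.04] za 90.66
shift [-0.0013  0.0001 -0.001 ] turn [ 0.06 -0.04 -0.07]
```

```bash
python3 -m inch '[0,0,-0.001,0,0,0,0,0,0,0,0,0,0,0,0,0,0,0,0,0,0,0,0,0,0,0,0,0,0,0,0,0,0,0,0,0,0,0,0,0,0,0]'
python3 -c "
from h import *
go(.6048,.337,.186,90.6)"
```

```text
clock: 43.82
tool_pos: [0.6052, 0.3371, 0.1864]
orientation: [-21.3, 89.9, 69.3]
force: [0.1, 0.1, -1.2]
opening: 0.0297
t 43.83 F [ 0.1  0.1 -1.2] open 0.0297 j [ 45. -45.]
at [0.6052 0.3371 0.1864] tilt [0.02 0.06] za 90.65
shift [ 0.0004  0.0004 -0.0001] turn [0.05 0.05 0.02]
```

```bash
python3 -m inch '[-0.02,0,0,0,0,0,0,-0.04,0,0,0,0,0,0,-0.05,0,0,0,0,0,0,-0.04,0,0,0,0,0,0,-0.02,-0.002,-0.035,0,0,0,0,0,-0.002,-0.045,0,0,0,0,0,-0.002,-0.045,0,0,0,0,0,-0.002,-0.045,0,0,0,0,0,-0.002,-0.045,0,0,0,0,0,-0.002,-0.045,0,0,0,0,0,-0.002,-0.045,0,0,0,0,0,-0.002,-0.045,0,0,0,0,0,-0.002,-0.045,0,0,0,0,0,-0.002,-0.03,5.2,0,0,0,0,0,0,0,0,0,0]'
python3 -c "
from h import *
go(.6309,-.0916,.27,85.4)"
```

```text
clock: 45.7
tool_pos: [0.6292, -0.1016, 0.3847]
orientation: [-68.4, 88.8, 17.2]
force: [0.1, 1.0, -1.2]
opening: 0.0295
t 45.7 F [ 0.1  1.  -1.2] open 0.0295 j [  8. -13.]
at [ 0.6292 -0.1016  0.3847] tilt [1.18 0.36] za 85.53
shift [0.1147 0.0014 0.0092] turn [0.13 0.46 1.14]
```

```bash
python3 -m inch '[0.03,0.0,0.0095,0.1,0.5,1.1,0,0.04,0,0,0,0,0,0,0.035,0,0,0,0,0,0,0,0,0,0,0,0,0]'
python3 - <<'E'
from h import *
go(.6309,-.0916,.25,85.4)
c,d,K,T=cam('side'); save('s13',c,(260,150,420,270),5)
c,d,K,T=cam('wrist'); save('w13',c,None,1.25)
E
```

```text
clock: 46.2
tool_pos: [0.6311, -0.0903, 0.2834]
orientation: [-88.4, 89.6, -2.8]
force: [0.0, 1.3, -0.5]
opening: 0.0297
t 46.2 F [ 0.   1.3 -0.5] open 0.0297 j [  9. -14.]
at [ 0.6311 -0.0903  0.2834] tilt [ 0.43 -0.02] za 85.64
shift [ 0.0334  0.0003 -0.0013] turn [0.24 0.01 0.43]
```

View pics/s13.png

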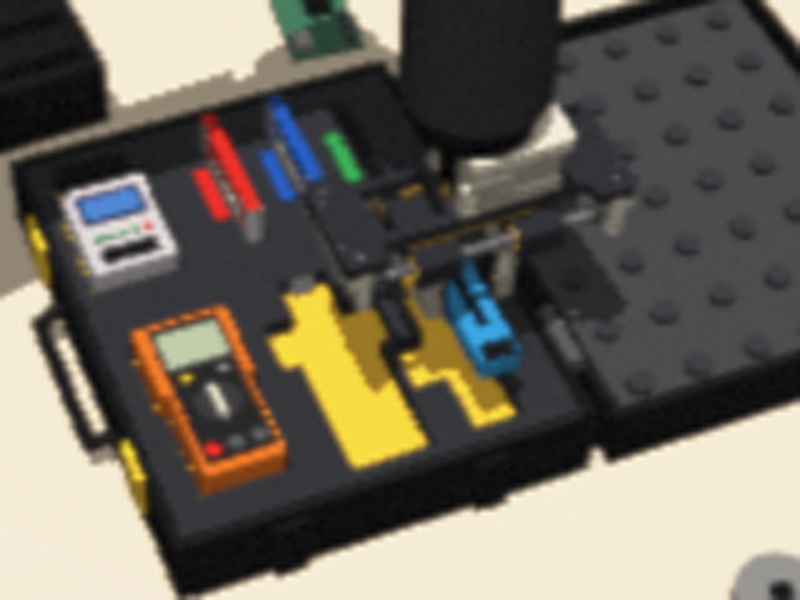

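View pics/w13.png

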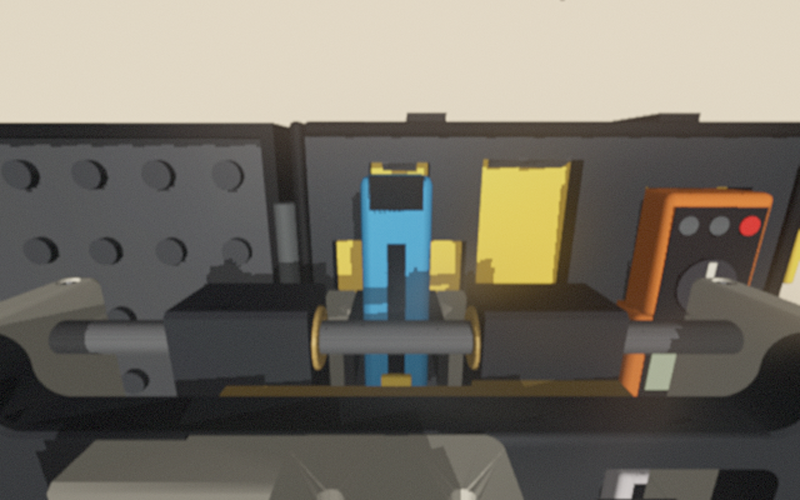

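Run:
```python
from h import *
T0=toolT()
c,d,K,T=cam('wrist'); P=pts(d,K,T)
a=np.radians(-4.6); ex=np.array([np.cos(a),np.sin(a)]); ey=np.array([-np.sin(a),np.cos(a)]); o=np.array([.5562,.1043])
W=P[...,:2]-o; cx=W@ex*1000; cy=W@ey*1000
for row in (145,155,165,175,200,210,220):
    z=P[row]; 
    m=(z[:,2]>.045)&(z[:,2]<.062)&(cx[row]>20)&(cx[row]<150)
    f=(z[:,2]<.0535)&(cx[row]>45)&(cx[row]<135)
    t=(z[:,2]>.085)&(z[:,2]<.15)&(cx[row]>60)&(cx[row]<120)
    print(row,'cy',cy[row,318].round(0),'hole',cx[row][f].min().round(1) if f.any() else 0,cx[row][f].max().round(1) if f.any() else 0,'cutter',np.percentile(cx[row][t],[1,99]).round(1) if t.any() else 0)
q=(T0[:2,3]+T0[:2,0]*.178-o); print('tip in case',q@ex*1000,q@ey*1000, T0[:2,0])
```

```text
145 cy -248.0 hole 0 0 cutter [ 80.3 107.8]
155 cy -243.0 hole 0 0 cutter [ 79.6 108.5]
165 cy -238.0 hole 0 0 cutter [ 79.4 108. ]
175 cy -233.0 hole 0 0 cutter [ 79.9 108. ]
200 cy -219.0 hole 51.8 132.0 cutter [ 79.4 107.8]
210 cy -214.0 hole 51.6 131.8 cutter [ 79.2 107.9]
220 cy -208.0 hole 51.7 131.8 cutter [ 79.7 108.1]
tip in case 94.1266211603409 -187.83361955965202 [ 0.01344609 -0.00046261]
```

```bash
python3 -c "
from h import *
go(.6317,-.0917,.25,85.4)"
```

```text
t 46.35 F [-0.7  1.1 -0.9] open 0.0296 j [  9. -14.]
at [ 0.6328 -0.0905  0.2873] tilt [ 0.85 -0.01] za 85.65
shift [ 0.0373  0.0015 -0.0013] turn [0.25 0.05 0.84]
```

```bash
python3 -m inch '[0.02,0.0012,-0.0013,0.2,0.05,0.9,0,0.012,0,0,0,0,0,0]'
python3 -c "
from h import *
go(.6317,-.0917,.24,85.4)"
```

```text
clock: 46.6
tool_pos: [0.6327, -0.0915, 0.2573]
orientation: [-73.9, 89.8, 11.6]
force: [0.3, -0.1, -1.5]
opening: 0.0297
t 46.6 F [ 0.3 -0.1 -1.5] open 0.0297 j [  9. -14.]
at [ 0.6327 -0.0915  0.2573] tilt [0.24 0.05] za 85.48
shift [ 0.0173  0.0011 -0.0003] turn [0.08 0.07 0.23]
```

```bash
python3 -m inch '[0.006,0.0012,-0.0003,0.1,0.1,0.4,0,0.006,0.0004,0,0,0,0.1,0]'
python3 -c "
from h import *
go(.6317,-.0917,.236,85.4)"
```

```text
clock: 46.85
tool_pos: [0.6309, -0.0918, 0.244]
orientation: [99.5, 89.6, -175.2]
force: [0.4, 1.1, 19.0]
opening: 0.0294
t 46.85 F [ 0.4  1.1 19. ] open 0.0294 j [  9. -14.]
at [ 0.6309 -0.0918  0.244 ] tilt [-0.35 -0.03] za 85.36
shift [ 0.008  -0.0008  0.0002] turn [-0.04 -0.06 -0.35]
```

```bash
python3 -m inch '[-0.003,-0.0008,0,0,0,-0.3,0,0,0,0,0,0,0,0]'
python3 -c "
from h import *
go(.6317,-.0917,.236,85.4)"
```

```text
clock: 47.1
tool_pos: [0.6319, -0.0919, 0.2467]
orientation: [143.7, 89.9, -131.0]
force: [-0.1, 0.6, -0.2]
opening: 0.0297
t 47.1 F [-0.1  0.6 -0.2] open 0.0297 j [  9. -14.]
at [ 0.6319 -0.0919  0.2467] tilt [-0.06 -0.06] za 85.36
shift [0.0107 0.0002 0.0002] turn [-0.04 -0.07 -0.05]
```

```bash
python3 -m inch '[0.005,0.0003,0.0002,0,0,0,0]'
python3 -c "
from h import *
go(.6317,-.0917,.236,85.4)"; python3 -m inch '[0.003,0,0,0,0,0,0]'
python3 -c "
from h import *
go(.6317,-.0917,.236,85.4)"
```

```text
clock: 47.22
tool_pos: [0.6317, -0.0917, 0.242]
orientation: [177.7, 89.9, -96.9]
force: [0.1, 0.5, -1.7]
opening: 0.0296
t 47.23 F [ 0.1  0.5 -1.7] open 0.0296 j [  9. -14.]
at [ 0.6317 -0.0917  0.242 ] tilt [-0.01 -0.06] za 85.36
shift [ 0.006 -0.     0.   ] turn [-0.04 -0.06 -0.  ]
clock: 47.35
tool_pos: [0.6315, -0.0917, 0.2385]
orientation: [158.6, 89.9, -116.0]
force: [-0.3, -2.1, -0.2]
opening: 0.0299
t 47.35 F [-0.3 -2.1 -0.2] open 0.0299 j [  9. -14.]
at [ 0.6315 -0.0917  0.2385] tilt [-0.03 -0.06] za 85.36
shift [ 0.0025 -0.0002  0.    ] turn [-0.04 -0.06 -0.02]
```

```bash
python3 -m inch '[0.003,0,0,0,0,0,0,0.002,0,0,0,0,0,0]'
python3 -c "
from h import *
go(.6317,-.0917,.236,85.4)"
```

```text
clock: 47.6
tool_pos: [0.6321, -0.0919, 0.2351]
orientation: [-133.1, 89.9, -47.7]
force: [-2.6, -0.0, 8.1]
opening: 0.03
t 47.6 F [-2.6 -0.   8.1] open 0.03 j [  9. -14.]
at [ 0.6321 -0.0919  0.2351] tilt [ 0.09 -0.1 ] za 85.41
shift [-0.0009  0.0004  0.0001] turn [ 0.01 -0.09  0.1 ]
```

```bash
python3 -m inch '[0.001,0,0,0,0,0,0.036,0.0,0,0,0,0,0,0.036,0,0,0,0,0,0,0.036,-0.02,0,0,0,0,0,0.036,-0.03,0,0,0,0,0,0.036,-0.01,0,0,0,0,0,0,0,0,0,0,0,0,0,0,0,0,0,0,0,0,0,0,0,0,0,0,0]'
python3 - <<'E'
from h import *
go(.6321,-.0866,.25,85.4)
c,d,K,T=cam('side'); save('s14',c,(260,150,420,270),5)
E
```

```text
clock: 48.72
tool_pos: [0.6314, -0.0917, 0.2921]
orientation: [125.7, 89.8, -148.9]
force: [0.1, -0.1, 0.4]
opening: 0.0027
t 48.73 F [ 0.1 -0.1  0.4] open 0.0027 j [  9. -14.]
at [ 0.6314 -0.0917  0.2921] tilt [-0.15 -0.09] za 85.38
shift [ 0.0421 -0.0004  0.0052] turn [-0.02 -0.1  -0.14]
```

View pics/s14.png

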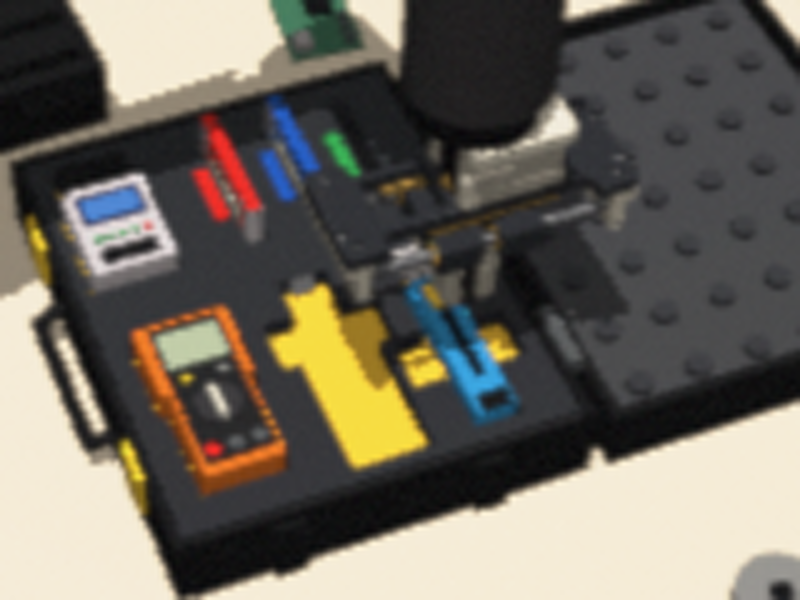

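```bash
python3 -m inch '[0.015,-0.001,0.015,0,-0.1,-0.1,0,0.015,0,0,0,0,0,0,0.004,0,0,0,0,0,0]'
python3 -c "
from h import *
go(.6329,-.0767,.24,85.4)"
```

```text
clock: 49.15
tool_pos: [0.6332, -0.0756, 0.2544]
orientation: [93.2, 89.8, 178.6]
force: [-0.0, 0.0, 0.9]
opening: 0.0006
t 49.15 F [-0.   0.   0.9] open 0.0006 j [ 11. -15.]
at [ 0.6332 -0.0756  0.2544] tilt [-0.18  0.  ] za 85.38
shift [ 0.0144  0.0001 -0.0011] turn [-0.02 -0.01 -0.18]
```

```bash
python3 -m inch '[0.005,0,-0.001,0,0,-0.2,0,0.002,0,0,0,0,0,0,0.002,0,0,0,0,0,0,0.002,0,0,0,0,0,0,0.002,0,0,0,0,0,0]'
python3 -c "
from h import *
go(.6329,-.0767,.24,85.4)"
```

```text
clock: 49.78
tool_pos: [0.6338, -0.0774, 0.2443]
orientation: [-105.7, 89.8, -20.3]
force: [-0.9, 1.9, 3.5]
opening: 0.0005
t 49.77 F [-0.9  1.9  3.5] open 0.0005 j [ 11. -15.]
at [ 0.6338 -0.0774  0.2443] tilt [ 0.22 -0.08] za 85.43
shift [0.0043 0.001  0.0007] turn [ 0.03 -0.06  0.23]
```

```bash
python3 -m inch '[0.002,0.001,0.0007,0,0,0.2,0,0.002,0,0,0,0,0,0,0.002,0,0,0,0,0,0,0.002,0,0,0,0,0,0]'
python3 -c "
from h import *
go(.6329,-.0767,.24,85.4)"
```

```text
clock: 50.28
tool_pos: [0.6337, -0.0775, 0.2416]
orientation: [-111.8, 89.6, -26.3]
force: [-0.2, -0.5, 3.5]
opening: 0.0003
t 50.27 F [-0.2 -0.5  3.5] open 0.0003 j [ 11. -15.]
at [ 0.6337 -0.0775  0.2416] tilt [ 0.31 -0.16] za 85.5
shift [0.0016 0.0009 0.0008] turn [ 0.1  -0.13  0.33]
```

```bash
python3 -m inch '[0.002,0.001,0.0007,0,-0.1,0.3,0,0.002,0,0,0,0,0,0,0.002,0,0,0,0,0,0]'
python3 -c "
from h import *
go(.6329,-.0767,.24,85.4)"
```

```text
clock: 50.65
tool_pos: [0.6335, -0.077, 0.2403]
orientation: [-104.2, 89.8, -18.6]
force: [-7.5, 2.4, 22.2]
opening: 0.0006
t 50.65 F [-7.5  2.4 22.2] open 0.0006 j [ 11. -15.]
at [ 0.6335 -0.077   0.2403] tilt [ 0.23 -0.08] za 85.58
shift [0.0003 0.0006 0.0003] turn [ 0.18 -0.06  0.24]
```

```bash
python3 -m inch '[-0.03,0,0,0,0,0,0,-0.05,0,0,0,0,0,0.06,-0.06,0,0,0,0,0,0.06,-0.02,0.03,-0.04,0,0,0,0.06,0,0.035,-0.045,0,0,0,0.06,0,0.035,-0.045,0,0,0,0.06,0,0.035,-0.045,0,0,0,0.06,0,0,0,0,0,0,0.06]'
python3 - <<'E'
from tools import *
go(.48,-.25,.40,85.4)
c,d,K,T=cam('wrist'); save('w15',c,None,1.25); np.savez('w15.npz',c=c,d=d,K=K,T=T)
E
```

```text
clock: 51.65
tool_pos: [0.4796, -0.2439, 0.4018]
orientation: [80.9, 89.9, 166.5]
force: [1.1, 0.3, 0.2]
opening: 0.059
t 51.65 F [1.1 0.3 0.2] open 0.059 j [-6.  2.]
at [ 0.4796 -0.2439  0.4018] tilt [-0.11  0.03] za 85.59
shift [ 0.0018 -0.0009 -0.006 ] turn [ 0.19  0.02 -0.12]
```

View pics/w15.png

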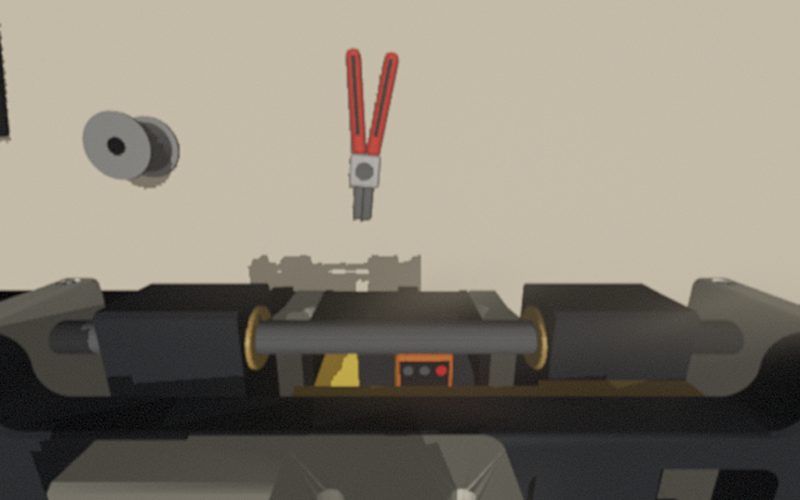

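Run:
```python
from tools import *
s=np.load('w15.npz'); a=[s[k] for k in 'cdKT']; c,d,K,T=a
meas(*a,(265,30,330,185),(.006,.03),.016,'pliers')
P=pts(d,K,T); hsv=cv2.cvtColor(c,cv2.COLOR_RGB2HSV); v,u=np.mgrid[0:400,0:640]
m=(P[...,2]>.0145)&(hsv[...,1]<60)&(u>270)&(u<315)&(v>118)&(v<156)
m=cv2.morphologyEx(m.astype(np.uint8),cv2.MORPH_OPEN,np.ones((3,3)))>0
q=plane(K,T,u[m],v[m],.018)[:,:2].astype(np.float32)*1000; print('joint',len(q),cv2.minAreaRect(q))
h=(P[...,2]>.005)&(hsv[...,1]>120)&(u>265)&(u<330)&(v<125)&(v>30)&((hsv[...,0]<10)|(hsv[...,0]>170))
q=plane(K,T,u[h],v[h],.014)[:,:2]*1000
# per-y midpoints of handles
for y in range(-405,-320,10):
    k=abs(q[:,1]-y)<3
    if k.sum(): print(y,q[k][:,0].min().round(1),q[k][:,0].max().round(1),((q[k][:,0].min()+q[k][:,0].max())/2).round(1))
```

```text
pliers 3025 zmed 0.017 rect c [ 494.5 -330.3] size [158.6  48.3] long axis angle 85.25
   y -75 x [-24.1  23.1];   y -65 x [-23.8  23.3];   y -55 x [-21.9  22.5];   y -45 x [-19.6  22.8];   y -35 x [-17.2  21.9];   y -25 x [-14.9  21.8];   y -15 x [-13.1  21.3];   y -5 x [-11.   20.4];   y 5 x [-8.7 20.6];   y 15 x [-6.2 22. ];   y 25 x [-6.1 22.4];   y 35 x [-6. 24.];   y 45 x [-4.7 22.9];   y 55 x [ 0.4 19.5];   y 65 x [ 1.8 21. ];   y 75 x [ 2.  21.3];
joint 620 ((505.2799072265625, -301.2718811035156), (31.57384490966797, 29.675811767578125), 79.92005920410156)
-405 466.6 512.0 489.3
-395 465.8 511.9 488.9
-385 469.0 512.9 491.0
-375 472.1 513.1 492.6
-365 475.4 513.0 494.2
-355 477.4 514.1 495.8
-345 480.7 513.9 497.3
-335 484.0 514.7 499.3
-325 487.4 515.0 501.2
```

```bash
python3 -m inch '[0.02,-0.015,-0.028,0,0,0,0.05,0.04,-0.015,-0.027,5.4,0,0,0.05,0.05,0,0,0,0,0,0.05,0.04,0,0,0,0,0,0.05,0.02,0,0,0,0,0,0.05,0,0,0,0,0,0,0.05]'
python3 -c "
from h import *
go(.5053,-.301,.184,80.2)"
```

```text
clock: 52.45
tool_pos: [0.5121, -0.2983, 0.2248]
orientation: [38.1, 89.9, 118.3]
force: [0.2, 0.5, 1.0]
opening: 0.05
t 52.45 F [0.2 0.5 1. ] open 0.05 j [-11.   2.]
at [ 0.5121 -0.2983  0.2248] tilt [-0.05  0.09] za 80.28
shift [ 0.0408  0.0062 -0.0039] turn [ 0.08  0.08 -0.06]
```

```bash
python3 -m inch '[0.015,0.0062,-0.0039,0.1,0.1,0,0.05,0.018,0,0,0,0,0,0.05,0.004,0,0,0,0,0,0.05]'
python3 -c "
from h import *
go(.5053,-.301,.184,80.2)"
```

```text
clock: 52.82
tool_pos: [0.5085, -0.3, 0.1895]
orientation: [-108.7, 89.8, -28.4]
force: [-0.3, -0.2, -0.1]
opening: 0.0499
t 52.83 F [-0.3 -0.2 -0.1] open 0.0499 j [-12.   2.]
at [ 0.5085 -0.3     0.1895] tilt [ 0.15 -0.08] za 80.34
shift [ 0.0055  0.003  -0.0015] turn [ 0.14 -0.05  0.16]
```

```bash
python3 -m inch '[0.0065,0.003,-0.0015,0.1,0,0.3,0.05,0.001,0,0,0,0,0,0.0,0.0004,0,0,0,0,0,0,0.0004,0,0,0,0,0,0,0.0004,0,0,0,0,0,0,0,0,0,0,0,0,0]'
python3 -c "
from h import *
go(.5053,-.301,.184,80.2)"
```

```text
clock: 53.58
tool_pos: [0.5064, -0.3008, 0.1833]
orientation: [-149.3, 89.9, -69.0]
force: [-0.8, 0.7, -1.9]
opening: 0.0298
t 53.58 F [-0.8  0.7 -1.9] open 0.0298 j [-12.   2.]
at [ 0.5064 -0.3008  0.1833] tilt [ 0.03 -0.08] za 80.28
shift [-0.0007  0.001  -0.0003] turn [ 0.08 -0.07  0.04]
```

```bash
python3 -m inch '[-0.015,0,0,0,0,0,0,-0.03,0,0,0,0,0,0,-0.04,0,0,0,0,0,0,-0.04,0,0,0,0,0,0,-0.01,-0.001,0.025,0,0,0,0,0,-0.001,0.04,0,0,0,0,0,-0.001,0.042,0,0,0,0,0,-0.001,0.042,0,0,0,0,0,-0.001,0.042,0,0,0,0,0,-0.001,0.042,0,0,0,0,0,-0.001,0.02,-5.1,0,0,0,0,0,0,0,0,0,0]'
python3 - <<'E'
from h import *
go(.5601,-.0408,.26,85.4)
c,d,K,T=cam('side'); save('s16',c,(240,130,400,250),5)
c,d,K,T=cam('wrist'); save('w16',c,None,1.25)
E
```

```text
clock: 55.08
tool_pos: [0.556, -0.0454, 0.332]
orientation: [-80.5, 89.6, 4.8]
force: [0.5, -0.3, -2.8]
opening: 0.0297
t 55.08 F [ 0.5 -0.3 -2.8] open 0.0297 j [ 15. -20.]
at [ 0.556  -0.0454  0.332 ] tilt [0.4  0.03] za 85.36
shift [ 0.072  -0.0033  0.0048] turn [-0.04  0.07  0.39]
```

View pics/s16.png

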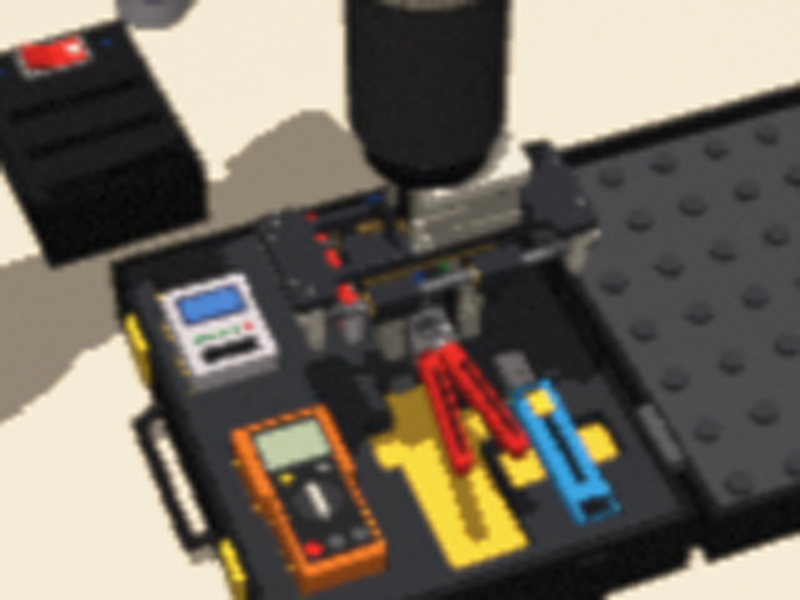

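View pics/w16.png

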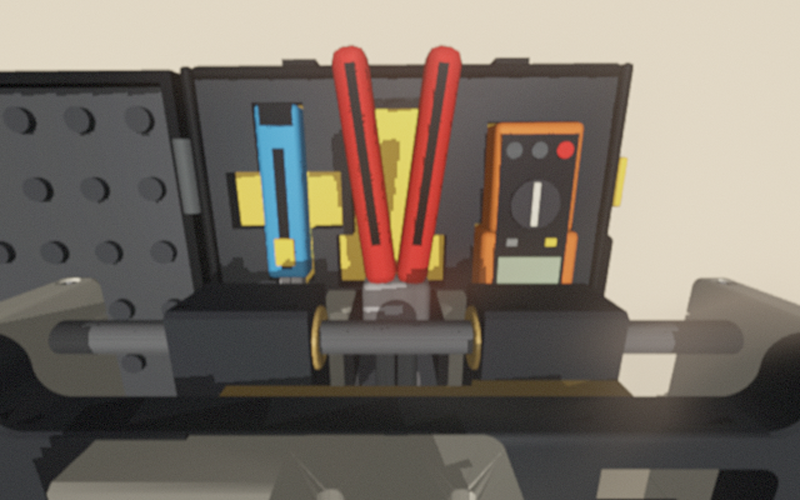

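Run:
```python
from h import *
T0=toolT(); c,d,K,T=cam('wrist'); P=pts(d,K,T); hsv=cv2.cvtColor(c,cv2.COLOR_RGB2HSV)
v,u=np.mgrid[0:400,0:640]
m=((hsv[...,0]<8)|(hsv[...,0]>172))&(hsv[...,1]>150)&(u>255)&(u<375)&(v<225)&(P[...,2]>.1)
L=P-T0[:3,3]; L=L@T0[:3,:3]  # tool coords
q=L[m]
for z in (-.105,-.09,-.07,-.05,-.03):
    k=abs(q[:,2]-z)<.006
    if k.sum(): print(z,'x along tool',np.percentile(q[k][:,0],20).round(4),'y',((q[k][:,1].min()+q[k][:,1].max())/2).round(4))
print('tilt',T0[:3,0].round(4))
```

```text
-0.105 x along tool 0.1662 y 0.0006
-0.09 x along tool 0.1663 y 0.0005
-0.07 x along tool 0.166 y 0.0003
-0.05 x along tool 0.166 y 0.0001
-0.03 x along tool 0.1655 y 0.0002
tilt [ 6.6e-03  4.0e-04 -1.0e+00]
```

```bash
python3 -m inch '[0.03,-0.0028,0.0048,0,0.1,0.4,0,0.03,0,0,0,0,0.1,0,0.008,0,0,0,0,0,0]'
python3 -c "
from h import *
go(.5601,-.0408,.25,85.4)"
```

```text
clock: 55.6
tool_pos: [0.5588, -0.0454, 0.2639]
orientation: [-161.1, 90.0, -76.3]
force: [-0.4, -0.7, -1.9]
opening: 0.0295
t 55.6 F [-0.4 -0.7 -1.9] open 0.0295 j [ 15. -21.]
at [ 0.5588 -0.0454  0.2639] tilt [ 0.   -0.02] za 84.79
shift [ 0.0139 -0.0009  0.0047] turn [-0.61 -0.02  0.01]
```

```bash
python3 -m inch '[0.005,-0.0009,0.0047,-0.6,0,0.2,0,0.006,0,0,0,0,0.1,0]'
python3 -c "
from h import *
go(.5601,-.0408,.236,85.4)"
```

```text
clock: 55.85
tool_pos: [0.5607, -0.0415, 0.2537]
orientation: [93.2, 89.8, 178.5]
force: [0.0, 0.2, -2.0]
opening: 0.0295
t 55.85 F [ 0.   0.2 -2. ] open 0.0295 j [ 16. -20.]
at [ 0.5607 -0.0415  0.2537] tilt [-0.22  0.01] za 85.33
shift [0.0177 0.0006 0.0006] turn [-0.07 -0.01 -0.22]
```

```bash
python3 -m inch '[0.008,0.0006,0.0006,0,0,-0.1,0]'
python3 -c "
from h import *
go(.5601,-.0408,.236,85.4)"; python3 -m inch '[0.004,0,0,0,0,0,0]'
python3 -c "
from h import *
go(.5601,-.0408,.236,85.4)"
```

```text
clock: 55.98
tool_pos: [0.5605, -0.0408, 0.2461]
orientation: [75.1, 90.0, 160.4]
force: [-0.6, -0.2, -2.5]
opening: 0.0297
t 55.98 F [-0.6 -0.2 -2.5] open 0.0297 j [ 16. -20.]
at [ 0.5605 -0.0408  0.2461] tilt [-0.04  0.01] za 85.33
shift [ 0.0101  0.0004 -0.    ] turn [-0.07  0.01 -0.04]
clock: 56.1
tool_pos: [0.5604, -0.0407, 0.2419]
orientation: [67.8, 90.0, 153.1]
force: [-0.1, 0.3, -1.9]
opening: 0.0296
t 56.1 F [-0.1  0.3 -1.9] open 0.0296 j [ 16. -20.]
at [ 0.5604 -0.0407  0.2419] tilt [-0.03  0.02] za 85.33
shift [ 0.0059  0.0003 -0.0001] turn [-0.07  0.01 -0.03]
```

```bash
python3 -m inch '[0.003,0.0002,0,0,0,0,0,0.002,0,0,0,0,0,0,0.002,0,0,0,0,0,0]'
python3 -c "
from h import *
go(.5601,-.0408,.236,85.4)"
```

```text
clock: 56.48
tool_pos: [0.5605, -0.0405, 0.235]
orientation: [-46.7, 90.0, 38.7]
force: [-0.7, 1.3, 2.3]
opening: 0.0297
t 56.48 F [-0.7  1.3  2.3] open 0.0297 j [ 16. -20.]
at [ 0.5605 -0.0405  0.235 ] tilt [0.03 0.02] za 85.36
shift [-0.001   0.0004 -0.0004] turn [-0.04  0.02  0.03]
```

```bash
python3 -m inch '[0.003,0.0003,0,0,0,0,0,0.003,0,0,0,0,0,0,0.003,0,0,0,0,0,0]'
python3 -c "
from h import *
go(.5601,-.0408,.2255,85.4)"
```

```text
clock: 56.85
tool_pos: [0.5614, -0.0406, 0.229]
orientation: [-91.5, 89.7, -6.0]
force: [-3.2, 1.0, 7.8]
opening: 0.03
t 56.85 F [-3.2  1.   7.8] open 0.03 j [ 16. -20.]
at [ 0.5614 -0.0406  0.229 ] tilt [ 0.27 -0.03] za 85.45
shift [ 0.0035  0.0013 -0.0003] turn [ 0.05 -0.01  0.27]
```

```bash
python3 -m inch '[0.003,0.001,0,0,0,0.3,0,0.002,0,0,0,0,0,0,0.002,0,0,0,0,0.2,0]'
python3 -c "
from h import *
go(.5601,-.0408,.2255,85.4)"
```

```text
clock: 57.22
tool_pos: [0.562, -0.0406, 0.2252]
orientation: [-132.8, 89.9, -47.2]
force: [-4.4, -0.3, 19.7]
opening: 0.0295
t 57.23 F [-4.4 -0.3 19.7] open 0.0295 j [ 16. -20.]
at [ 0.562  -0.0406  0.2252] tilt [ 0.04 -0.04] za 85.58
shift [-0.0003  0.0019 -0.0003] turn [ 0.18 -0.04  0.04]
```

```bash
python3 -m inch '[0,0.001,0,0,0,0,0.033,0,0.001,0,0,0,0,0.033,0,0,0,0,0,0,0.034]'
python3 -c "
from h import *
go(.5610,-.0408,.2255,85.4)"; python3 -m inch '[-0.01,0,0,0,0,0,0.034,-0.02,0,0,0,0,0,0.034,-0.03,0,0,0,0,0,0.034,-0.04,0,0,0,0,0,0.034,-0.05,0,0,0,0,0,0.034,-0.02,0,0,0,0,0,0.034,0,0,0,0,0,0,0.034]'
python3 - <<'E'
from h import *
go(.5601,-.0408,.26,85.4)
c,d,K,T=cam('side'); save('s17',c,(240,130,400,250),5)
c,d,K,T=cam('wrist'); save('w17',c,None,1.25)
E
```

```text
clock: 57.6
tool_pos: [0.56, -0.0406, 0.2251]
orientation: [-108.5, 89.9, -22.9]
force: [0.7, 1.2, -0.7]
opening: 0.0337
t 57.6 F [ 0.7  1.2 -0.7] open 0.0337 j [ 16. -20.]
at [ 0.56   -0.0406  0.2251] tilt [ 0.07 -0.03] za 85.57
shift [-0.0004 -0.001  -0.0002] turn [ 0.17 -0.03  0.08]
clock: 58.48
tool_pos: [0.5585, -0.0406, 0.4028]
orientation: [121.5, 89.9, -152.9]
force: [-0.5, 0.1, 0.0]
opening: 0.0338
t 58.48 F [-0.5  0.1  0. ] open 0.0338 j [ 16. -20.]
at [ 0.5585 -0.0406  0.4028] tilt [-0.11 -0.06] za 85.57
shift [ 1.428e-01 -1.900e-03  1.000e-04] turn [ 0.17 -0.07 -0.11]
```

View pics/s17.png

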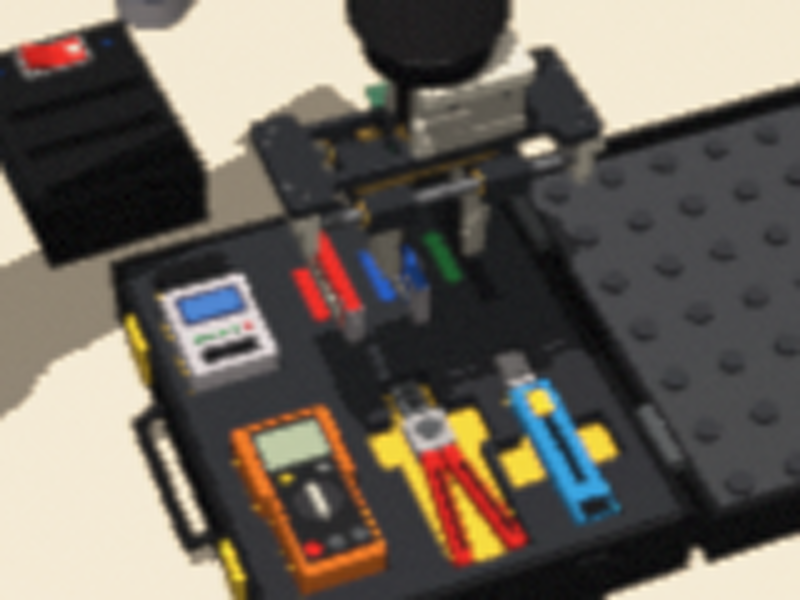

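View pics/w17.png

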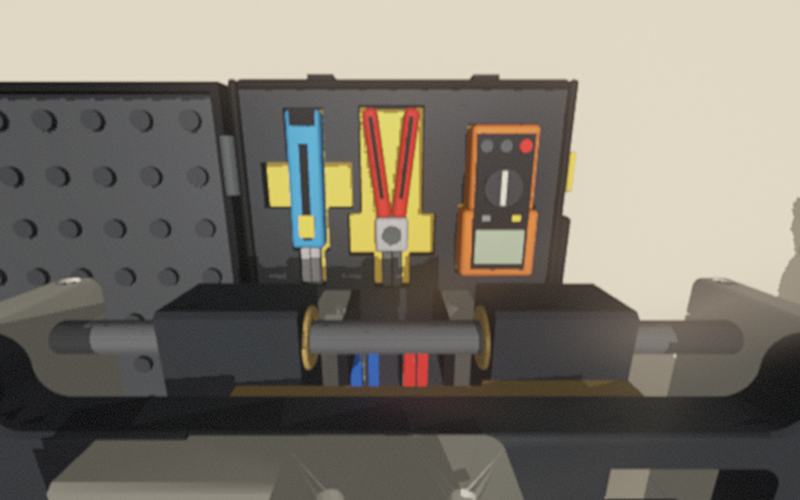

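```bash
cat > chk.py <<'E'
from h import *
def chk(P,name,cx,cy,hx,hy,zlo):
    a=np.radians(-4.6); ex=np.array([np.cos(a),np.sin(a)]); ey=np.array([-np.sin(a),np.cos(a)]); o=np.array([.5562,.1043])
    W=P[...,:2]-o; X=W@ex*1000-cx; Y=W@ey*1000-cy
    m=(abs(X)<hx)&(abs(Y)<hy)&(P[...,2]>zlo)&(P[...,2]<.1)
    x,y,z=X[m],Y[m],P[m][:,2]*1000
    for _ in range(4):
        A=np.c_[x,y,np.ones_like(x)]; s=np.linalg.lstsq(A,z,rcond=None)[0]; r=abs(A@s-z); k=r<max(1.,2*np.median(r)); x,y,z=x[k],y[k],z[k]
    mm=(abs(X)<hx+12)&(abs(Y)<hy+12)&(P[...,2]>zlo)&(P[...,2]<.1)
    q=np.stack([X[mm],Y[mm]],1).astype(np.float32); r=cv2.minAreaRect(q)
    print(name,'n',len(z),'top z at centre',s[2].round(2),'slopes x,y (rad)',s[:2].round(4),'rect',np.round(r[0],1),np.round(r[1],1),round(r[2],1))
E
python3 - <<'E'
from chk import *
c,d,K,T=cam('wrist'); P=pts(d,K,T)
chk(P,'insert',52,-215,8,30,.05)
chk(P,'meter',-79.4,-174.3,25,60,.066)
chk(P,'cutter',91,-177.3,12,55,.0595)
chk(P,'pliers joint',15.5,-144.3,13,14,.0555)
chk(P,'pliers all',15.5,-174.3,27,80,.0475)
E
```

```text
insert n 485 top z at centre 57.74 slopes x,y (rad) [ 0.0218 -0.0022] rect [-0. -0.] [39.8 84.1] 0.3
meter n 3532 top z at centre 76.89 slopes x,y (rad) [0.0046 0.0022] rect [ 2.2 -0.5] [ 66.  128.9] 0.4
cutter n 1362 top z at centre 61.89 slopes x,y (rad) [0.026  0.0013] rect [ 0.6 -9.5] [ 44.6 114.2] 0.9
pliers joint n 416 top z at centre 60.36 slopes x,y (rad) [ 0.0234 -0.0103] rect [0.4 0. ] [49.4 51.6] 0.2
pliers all n 2139 top z at centre 59.0 slopes x,y (rad) [ 0.0086 -0.0135] rect [-0.   0.2] [ 78.  183.6] 0.0
```

```bash
python3 -m inch '[0,0.01,0.045,0,0,0,0.06,0,0.01,0.045,0,0,0,0.06,0,0.01,0.045,0,0,0,0.06,0,0.01,0.045,0,0,0,0.06,0,0,0.045,0,0,0,0.06,0,0,0.035,0,0,0,0.06,0,0,0,0,0,0,0.06]'
python3 - <<'E'
from chk import *
o=toolT(); print(o[:3,3].round(3))
c,d,K,T=cam('wrist'); save('w18',c,None,1.25); P=pts(d,K,T)
chk(P,'insert',-25,-60,20,30,.05)
chk(P,'tester housing',-89.6,-15,25,35,.062)
chk(P,'tester all',-89.6,0,25,52,.062)
chk(P,'red',0,0,4,46,.075)
chk(P,'blue',50,0,4,46,.075)
c,d,K,T=cam('top'); save('t18',c,(150,60,530,310),2.1)
E
```

```text
clock: 59.5
tool_pos: [0.5361, 0.2285, 0.3879]
orientation: [120.2, 88.5, -154.4]
force: [0.0, -0.4, -0.1]
opening: 0.0599
[0.536 0.229 0.388]
insert n 1249 top z at centre 57.68 slopes x,y (rad) [0.0129 0.0112] rect [-0.3 17.7] [63.1 48.5] 0.5
tester housing n 3184 top z at centre 72.26 slopes x,y (rad) [0.0046 0.0073] rect [2.  4.8] [83.3 60.4] 89.6
tester all n 3869 top z at centre 71.47 slopes x,y (rad) [ 0.0012 -0.0302] rect [2.1 3. ] [109.6  60.4] 89.6
red n 807 top z at centre 88.25 slopes x,y (rad) [0.0126 0.0005] rect [-0.6 -0.3] [10.6 99.9] 0.1
blue n 812 top z at centre 88.23 slopes x,y (rad) [0.0038 0.0007] rect [-0.7  0.5] [ 11.4 100.1] 0.4
```

View pics/w18.png

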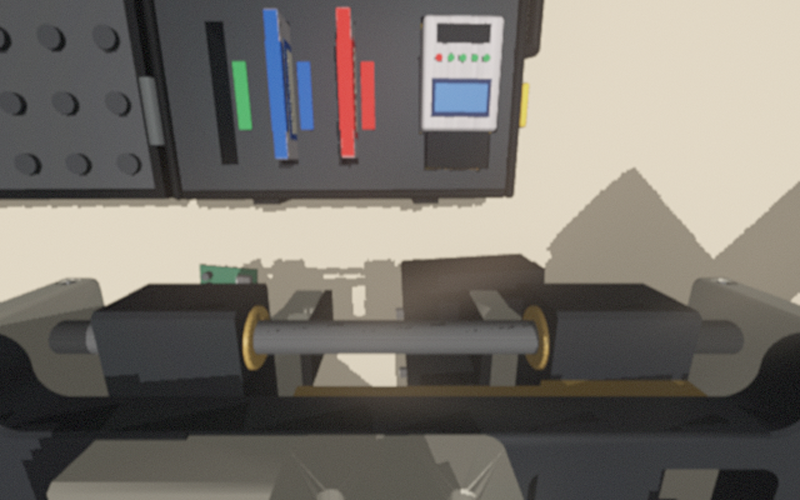

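View pics/t18.png

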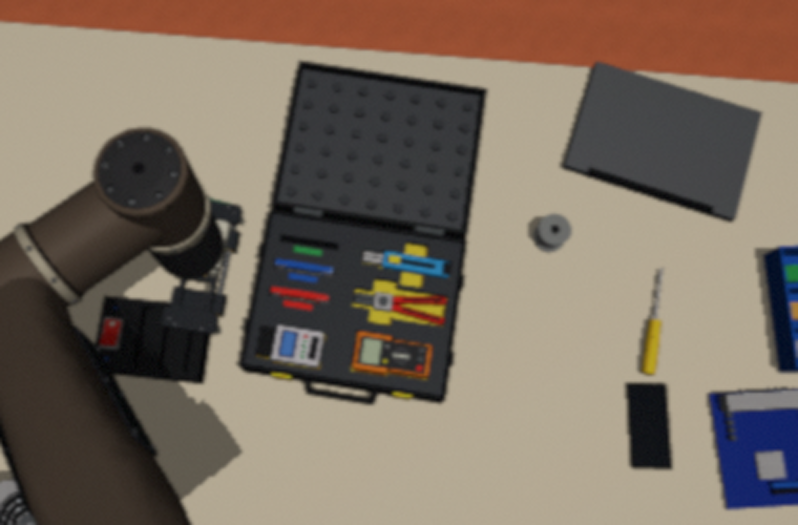

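```bash
python3 -c "
from h import *
print(ctrl.get_obs()['force'].round(1)); print(ctrl.close_job())"
```

```text
[-0.  -0.9 -0.5]
the job is handed in; nothing more can be done
None
```

The service case is packed and handed in at about 60 s of the 210 s allowed; `close_job` reported no verdict.

- **Dock:** I pressed the rocker's white-dot end down before touching any drive. The depth image then showed that half lying level at 63 mm, so it was OFF. I did not re-measure it at the end.
- **Drives:** Red and blue were the only two present, and I moved each upright into its own slot. Their tops read 88.2 and 88.3 mm against 88 mm expected, centred to within 1 mm.
- **Tools:** All four were present, and I pressed each one home. The tester had been knocked about 4 cm, so I re-measured it before picking it up. The cutter caught the cutout edge once (19 N), so I backed off, re-aligned it, and it went in.

| Tool | Top measured | Expected | Offset from home, x / y |
|---|---|---|---|
| Multimeter | 76.9 mm | 76 mm | 2.2 / −0.5 mm |
| Cutter | 61.9 mm | 62 mm | lies in its cutout in the images |
| Pliers (joint) | 60.4 mm | 60 mm | lies in its cutout in the images |
| Tester | 72.3 mm | 72 mm | about 2 / 3 mm |

- **Checks that disagreed:** The multimeter and tester offsets above are slightly more than the 2 mm play, probably camera error, but within the 5 and 6 mm limits. Tilt readings ran up to 0.026 rad on the cutter, but the rigid insert itself read 0.022 in the same view. A plane fit over the whole tester gave 0.030 because its connector block is lower than the housing; the housing alone gave 0.007.
- **Bystanders:** The spool, phone and screwdriver are where they started in the last overhead view. The arm and the edge of the view hid the circuit board and spray can, so I could not check those two; I felt no contact with either.
- **Robot:** It ended clear of everything.

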